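Refit the vial carrier on the sample changer's drive pin and load a vial

TASK

The aluminium vial carrier lies in the channel of the sample changer but has not dropped onto the drive pin, which is hidden somewhere underneath it. Without lifting it out of the channel, slide the carrier gently along until its hole finds the pin and it drops fully home, flat on the channel floor; do not force it against the pin. Then gently stand the capped glass vial upright in either of the carrier's two seats and leave it there.

Things in the scene. Friction and masses are not known exactly. Their poses are not given: they have to be found in the camera images.
- changer: Sample changer, a low grey bench device, fixed. A straight channel runs along its y axis between two steel side rails 12 mm high, 86 mm apart. Origin: on the bench under the middle of the channel; z up. A drive housing 68 mm tall stands at the +y end (y 125 to 165 mm), a sensor housing 67 mm tall behind the channel (x 57 to 97, y -46 to 46 mm)
- channel_floor (a point): Middle of the channel's aluminium floor, 30 mm above the changer's origin, same axes. On the channel's middle line (x = 0) the drive pin stands up from the floor, somewhere between y = -2 and +36 mm: 8 mm thick, 5.5 mm high, top chamfered, locked, it does not give way. End stops 9 mm high let the carrier's middle travel from y = -38 to +38 mm
- carrier: Vial carrier, a loose aluminium block 84 x 156 x 16 mm (x, y, z), about 0.4 kg, 1 mm side play. Origin: centre of its underside; y along the channel, same way as the changer's. It starts 20 to 36 mm to +y of the channel's middle, riding tilted on the pin; home is further to -y (its middle at y = -26 to +12 mm). Home it lies flat on the floor; before, its origin is 3 mm or more higher
- knob (a point): Top centre of the carrier's black hand knob, an upright cylinder 20 mm thick and 28 mm high on the middle of the carrier; its foot is 16 mm above the carrier's underside. The free carrier slides with about 1 to 3 N at the knob; pushed hard against the pin it tips and rides up
- pin_hole (a point): Centre, at the underside, of the carrier's pin hole: 11 mm wide, right through, at y = +24 mm of the carrier. When it comes over the pin the carrier drops 5.5 mm by its own weight; then the pin stops it from sliding on
- seat_a (a point): Floor centre of the seat at the carrier's +y end (y = +56 mm): a round blind bore 30 mm wide and 12 mm deep, open upwards; its floor is 4 mm above the carrier's underside
- seat_b (a point): Floor centre of the seat at the carrier's -y end (y = -56 mm), the same bore
- vial: Small clear glass sample vial with a white snap cap, 25 mm thick and 47 mm tall, about 20 g, standing on the bench to the right of the changer. Origin: centre of its underside; z up. Glass up to 38 mm, cap above

How it is judged (in metres and radians):
On the way, in this order (a step that is already met when the one before it is completed fails the run):
1. the carrier has dropped over the drive pin and lies flat on the channel floor (z of carrier in the frame of changer between 0.028 and 0.0315 m and angle between carrier's own z axis and vertical below 0.02 rad and y of carrier in the frame of changer between -0.045 and 0.045 m), for 0.3 s.
2. the vial stands in one of the carrier's seats ((distance between vial and seat_a below 0.005 m or distance between vial and seat_b below 0.005 m) and angle between vial's own z axis and vertical below 0.12 rad), for 0.2 s.
At the end, for the whole second after the job is handed in: the carrier lies flat in the channel over the drive pin (its underside within 1.5 mm of the channel floor, tilted less than 0.02 rad), and the vial stands in one of its seats, its foot within 5 mm of the centre of the seat's floor, upright within 0.12 rad, all at rest (all of step 1 and all of step 2 and linear speed of each of vial, carrier below 0.02 m/s); the robot touches nothing.
It fails at once if the carrier is forced: more than 35 N between the carrier and the changer with its pin (contact force between carrier and changer above 35 N).
It fails at once if the carrier is lifted out of the channel (raised more than 15 mm) (z of carrier in the frame of changer above 0.045 m).
It fails at once if the vial is pushed or dropped hard onto the carrier (more than 20 N) (contact force between vial and carrier above 20 N).
It also fails if it takes over 58 s, if anything falls off the work surface, if the arm or the gripper's body presses on something with over 40 N, if the wrist force passes 120 N, or if a joint passes its speed limit or range.

ROBOT

A 6-joint arm with a two-finger parallel gripper is mounted at the origin on a cart in front of the work surface, level with it; the furniture and walls round the work are solid. World frame = base frame: x ahead of the robot, y to its left, z up, the work surface at z = 0. Lengths are in m, angles in degrees, forces in N, time in s.
With the tool pointing down it reaches from about 0.4 to 0.825 m from the base axis. Payload 7 kg.
Tool frame: the origin (TCP) lies between the finger pads; the fingertips stand 22 mm ahead of it and the grasp point (between the pads) lies 3 mm ahead of it; y points along the fingers, x is the direction in which the jaws open and shut, and the axes are right-handed (so a half turn about y gives the same grasp; the last joint's range is limited). The gripper opens to 88 mm and grips with 3 to 60 N. Pads are 19 mm wide; open, the fingers measure 130 mm over their backs; the gripper's body (78 mm by 193 mm) begins 47 mm behind the grasp point.
Start: joints at [93.054, 20.546, 0.682, 0, -70.136, -16.507], TCP at [0.157, 0.656, 0.223] pointing down, gripper open.
Joint ranges: [-176.03, 176.03], [-82.01, 121.73], [-58.28, 71.71], [-173.87, 95.51], [-174.79, -0.11], [-173.66, 173.66]. Speed limits (degrees/s): [136.94, 136.94, 172.46, 180, 180, 180].

INTERFACE

Orientations are given as a 3x3 rotation matrix whose columns are the frame's x, y, z axes.
In Python, from bench import robot gives the robot as it stands.
- The arm moves only by the shell command python3 -m handwheel 'ROWS'. ROWS is a JSON object of lists of equal length, an entry for each row: "xyz": the shift along the tool's x, y, z in cm, a list of three; "spin": the turn about the tool's y in degrees; "jaw": the finger opening in cm, from 0 to 8.76. A call has exactly 5 rows; each row is the pose to reach, as a shift and turn from the pose measured when the call began, along the tool's axes at that moment; what a row does not reach only later rows make up. A row lasts 1/10 s, in which the tool goes at most 50 mm and 8.59 degrees, less where a joint would pass 70% of its speed; a pose out of reach is approached as far as the arm can. A call with a gripper value outside its range is refused whole. The fingers move at their own pace and stop on an object; the grip force is fixed at half the most. Time passes only in rows, so rows that repeat a pose let the fingers close, or fill a call up. It gives the time, the measured TCP pose, the force and the opening at its end, in the units of the state.
- robot.state(): the state, without advancing time (a new reading comes with each control period).
- robot.snapshot(name): name is "scene" or "top"; returns a dict with "pixels" (420x560x3 uint8, red, green, blue), "range_z" (420x560 float32, m along the optical axis (not along the pixel's ray), 0 where there is no reading), "vfov" (degrees; the focal length in pixels is half the picture's height over the tangent of half this angle, whatever the lens; pixels are square), "cx", "cy" (the principal point, pixels), "k1" (the pictures are not rectified: a ray, as slopes to the right and down, at radius r is drawn at 1 + k1 r^2 times it, then the intrinsics apply), "extrinsics" (4x4, takes a point from camera to world coordinates). Camera axes: x right, y down, z forward; pixel columns grow to the right and rows downward; lengths in m; the calibration is good to about 2 mm. A picture is of the moment at which its call begins.
- robot.hand_in(): hands the job in, once; it reports no verdict.
The state is a dict: "clock": time; "q": joint angles; "joint_velocities": joint speeds; "joint_efforts": joint torques, N m; "eef_pos": TCP position; "eef_rot": TCP orientation; "contact_force": force on the tool from outside, world axes, zero at the start; "moment": the same for the moment, N m; "width": opening from 0.0 (shut) to 1.0 (fully open).
Only numpy, scipy, OpenCV 4.12 (cv2) and the standard library are available. Lean on these libraries where they do the work, as an engineer would, in place of code of your own. Each camera call takes 0.05 s, during which the arm holds its last target.

## Working session

There is one attempt and no reset: what is moved stays moved. The work goes in short steps, Python scripts to look and compute and a shell command to move; the robot and the scene stay as the last step left them, time stands still between calls to the robot, and variables do not carry over. Pictures are saved under pics/ and viewed, and the job is handed in when it is done.

```bash
ls; mkdir -p pics; cat > h.py <<'E'
import numpy as np,cv2
from bench import robot
def snap(n,f=None):
    s=robot.snapshot(n)
    np.savez('/tmp/%s.npz'%n,**{k:np.array(v) for k,v in s.items()})
    if f: cv2.imwrite('pics/'+f,s['pixels'][:,:,::-1])
    return s
def cloud(s):
    h,w=s['range_z'].shape; f=h/2/np.tan(np.radians(float(s['vfov']))/2)
    u,v=np.meshgrid(np.arange(w),np.arange(h))
    K=np.array([[f,0,float(s['cx'])],[0,f,float(s['cy'])],[0,0,1]])
    p=cv2.undistortPoints(np.stack([u,v],-1).reshape(-1,1,2).astype(np.float64),K,np.array([float(s['k1']),0,0,0])).reshape(h,w,2)
    z=s['range_z']; P=np.stack([p[...,0]*z,p[...,1]*z,z],-1)
    E=np.array(s['extrinsics']); W=P@E[:3,:3].T+E[:3,3]; W[z==0]=np.nan
    return W
def st():
    s=robot.state()
    print('t',s['clock'],'p',np.round(s['eef_pos'],4),'F',np.round(s['contact_force'],1),'w',s['width']); print(np.round(s['eef_rot'],4)); print(np.round(s['q'],1))
    return s
E
python3 - <<'E'
from h import *
st()
for n in('scene','top'):
    s=snap(n,n+'0.png'); print(n,s['vfov'],s['cx'],s['cy'],s['k1'],np.round(s['extrinsics'],3))
E
```

```text
pics
t 0.0 p [0.1569 0.656  0.222 ] F [-0.9 -0.2 -0.6] w 0.9987486496657022
[[-2.328e-01 -2.000e-04  9.725e-01]
 [-9.725e-01 -1.600e-03 -2.328e-01]
 [ 1.600e-03 -1.000e+00  1.000e-04]]
[ 93.1  20.6   0.6  -0.  -70.1 -16.5]
scene 57.99502312063024 279.2490797788289 212.1475883793175 -0.034013604123051135 [[ 0.758 -0.367  0.539  0.019]
 [-0.652 -0.398  0.646 -0.611]
 [-0.023 -0.841 -0.541  0.542]
 [ 0.     0.     0.     1.   ]]
top 53.84267671355633 279.17320571652516 208.90287964125113 -0.029908034317706576 [[-0.049 -0.973  0.224  0.294]
 [-0.999  0.049 -0.007 -0.068]
 [-0.004 -0.224 -0.975  0.894]
 [ 0.     0.     0.     1.   ]]
```

View pics/scene0.png

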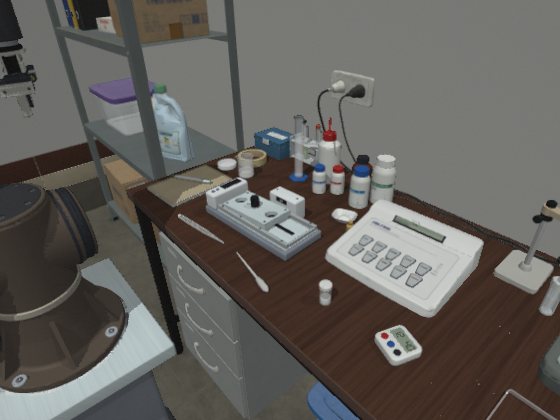

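View pics/top0.png

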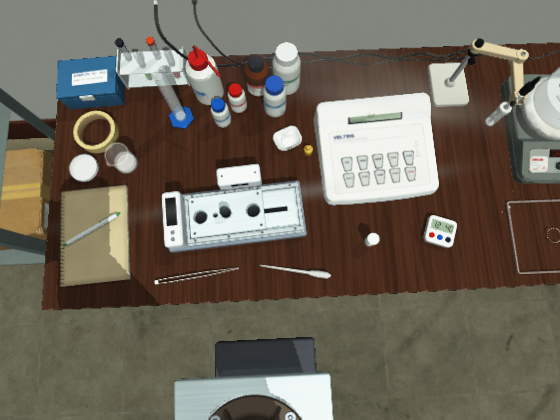

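The scene view shows the changer at about (262,215) and the vial at (325,292). In the top view, the changer is centred near (235,215), the knob is near (225,211), and the vial cap is at (372,240). Next I'll zoom in and measure.

```bash
python3 - <<'E'
from h import *
s=dict(np.load('/tmp/top.npz')); W=cloud(s)
im=s['pixels'][:,:,::-1]
c=im[155:260,150:320]; cv2.imwrite('pics/topc.png',cv2.resize(c,None,fx=4.5,fy=4.5,interpolation=cv2.INTER_CUBIC))
s2=dict(np.load('/tmp/scene.npz')); c=s2['pixels'][165:260,190:330,::-1]; cv2.imwrite('pics/scenec.png',cv2.resize(c,None,fx=5,fy=5,interpolation=cv2.INTER_CUBIC))
W2=cloud(s2)
for v in (240,238,242):print(np.round(W[v,366:380],3).tolist())
# heights map
z=W[155:260:5,150:320:6,2]*1000
print(np.array2string(np.round(z).astype(int),max_line_width=250))
E
```

```text
[[0.417, -0.256, 0.022], [0.415, -0.255, 0.035], [0.413, -0.255, 0.045], [0.413, -0.257, 0.049], [0.413, -0.259, 0.048], [0.413, -0.261, 0.048], [0.413, -0.263, 0.048], [0.413, -0.265, 0.046], [0.412, -0.267, 0.048], [0.412, -0.269, 0.05], [0.412, -0.272, 0.046], [0.412, -0.274, 0.046], [0.412, -0.276, 0.045], [0.418, -0.289, 0.003]]
[[0.421, -0.256, 0.023], [0.418, -0.254, 0.042], [0.417, -0.256, 0.046], [0.417, -0.257, 0.048], [0.417, -0.259, 0.047], [0.417, -0.262, 0.046], [0.416, -0.263, 0.049], [0.417, -0.266, 0.047], [0.416, -0.268, 0.048], [0.416, -0.27, 0.048], [0.416, -0.272, 0.047], [0.416, -0.273, 0.049], [0.416, -0.276, 0.046], [0.423, -0.29, -0.001]]
[[0.413, -0.256, 0.021], [0.412, -0.257, 0.026], [0.411, -0.258, 0.033], [0.409, -0.257, 0.046], [0.409, -0.259, 0.046], [0.408, -0.26, 0.05], [0.408, -0.262, 0.05], [0.409, -0.265, 0.045], [0.408, -0.267, 0.046], [0.408, -0.269, 0.047], [0.408, -0.271, 0.049], [0.415, -0.285, -0.002], [0.414, -0.286, 0.002], [0.414, -0.289, -0.0]]
[[                  -1                    2                   -2                   -1         
[... 12203 characters left out ...]
                    0]
 [                  -1                    2                    1                    0                   -2                   -1                   -1                   -1                    1                    1                    1
                    -1                    1                   -1                    0                   -1                    2                    0                   -1                    0                    1                    0
                     1                   -1                   -1                    1                    1                   -1                    0]]<stdin>:10: RuntimeWarning: invalid value encountered in cast
```

View pics/topc.png

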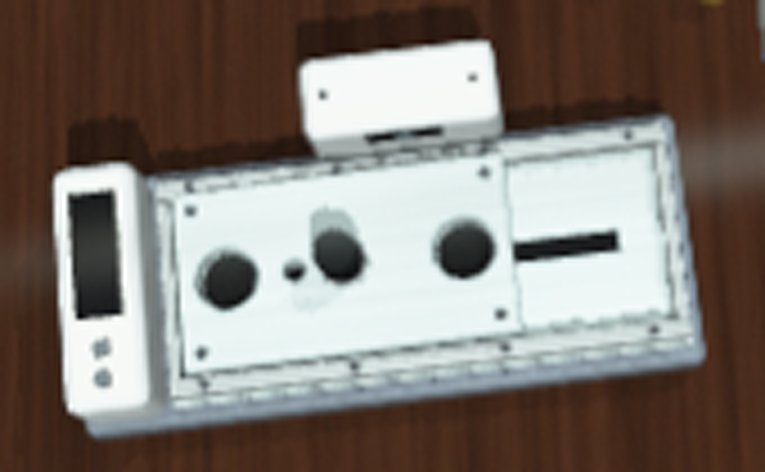

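View pics/scenec.png

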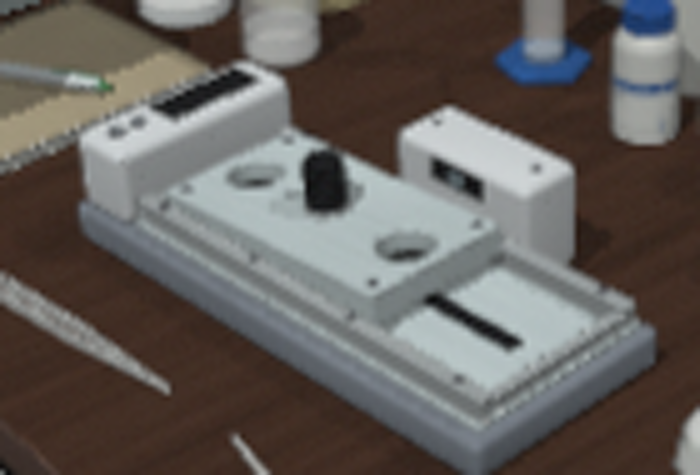

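```bash
cat >> h.py <<'E'
def ray(s,u,v,z):
    h=420; f=h/2/np.tan(np.radians(float(s['vfov']))/2)
    K=np.array([[f,0,float(s['cx'])],[0,f,float(s['cy'])],[0,0,1]])
    p=cv2.undistortPoints(np.array([[[u,v]]],float),K,np.array([float(s['k1']),0,0,0])).ravel()
    E=np.array(s['extrinsics']); d=E[:3,:3]@np.array([p[0],p[1],1]); o=E[:3,3]
    return o+d*(z-o[2])/d[2]
E
python3 - <<'E'
from h import *
s=dict(np.load('/tmp/top.npz')); W=cloud(s); s2=dict(np.load('/tmp/scene.npz')); W2=cloud(s2)
def c(x,y,z): return ray(s,(x+.5)/4.5-.5+150,(y+.5)/4.5-.5+155,z)
A=c(228,280,.047);B=c(464,248,.053);print('A,B',A,B,np.linalg.norm(A-B))
d=(A-B)/np.linalg.norm(A-B); print('yaw of +y axis',np.degrees(np.arctan2(d[1],d[0])))
for n,p in dict(TL=(180,203,.046),TR=(503,150,.056),BR=(520,330,.056),BL=(185,372,.046)).items(): print(n,c(*p))
for n,p in dict(chTR=(672,117,.03),chBR=(704,355,.03)).items(): print(n,c(*p))
for nm,w in(('top',W),('scene',W2)):
    m=(w[...,2]>.068)&(abs(w[...,0]-.43)<.12)&(abs(w[...,1]-.03)<.12)
    q=w[m]; 
    # rough knob: points within 25mm of mid A,B
    M=(A+B)/2; k=q[np.hypot(*(q[:,:2]-M[:2]).T)<.03]
    print(nm,'knob',len(k),k.mean(0),np.percentile(k,[5,50,95],axis=0).round(4).tolist())
    # carrier top plane
    q=w[(np.abs((w[...,:2]-M[:2])@d[:2])<.072)&(np.abs((w[...,:2]-M[:2])@np.array([-d[1],d[0]]))<.034)&(w[...,2]>.042)&(w[...,2]<.062)]
    X=np.c_[(q[:,:2]-M[:2])@d[:2],(q[:,:2]-M[:2])@np.array([-d[1],d[0]]),np.ones(len(q))]
    for _ in range(4):
        a,*_2=np.linalg.lstsq(X,q[:,2],rcond=None); r=q[:,2]-X@a; g=abs(r)<2*r.std(); X=X[g];q=q[g]
    print('plane',a,r.std())
    v=w[(np.hypot(w[...,0]-.413,w[...,1]+.266)<.03)&(w[...,2]>.042)]; print('cap',np.median(v,0),(v.min(0)+v.max(0))/2,v.max(0)-v.min(0))
    hs=w[(w[...,2]>.060)&(w[...,2]<.075)&(np.hypot(*(np.moveaxis(w[...,:2]-M[:2],-1,0)))<.2)]
    (cx,cy)=0,0
    L=np.c_[(hs[:,:2]-M[:2])@d[:2],(hs[:,:2]-M[:2])@np.array([-d[1],d[0]])]
    h1=L[L[:,0]>.07]; print('drive housing along',np.percentile(h1,[1,50,99],axis=0))
    h2=L[(L[:,1]<-.05)&(L[:,0]<.07)]; print('sensor',np.percentile(h2,[1,50,99],axis=0) if len(h2) else 0)
E
```

```text
A,B [0.47953328 0.09133655 0.047     ] [ 0.48789115 -0.01947244  0.053     ] 0.11128561279385146
yaw of +y axis 94.31341797434979
TL [0.5179909  0.11393747 0.046     ]
TR [ 0.53327668 -0.03952696  0.056     ]
BR [ 0.44745051 -0.04388919  0.056     ]
BL [0.43732832 0.11172114 0.046     ]
chTR [ 0.55315222 -0.12102842  0.03      ]
chBR [ 0.43595348 -0.12903114  0.03      ]
top knob 91 [0.48378204 0.03662868 0.07696552] [[0.476, 0.0279, 0.0707], [0.4837, 0.0368, 0.0778], [0.4925, 0.0453, 0.0808]]
plane [-0.0561424  -0.00054579  0.05052207] 0.0012921394725003389
cap [ 0.4164908  -0.26507488  0.0470991 ] [ 0.41685708 -0.26554685  0.04605313] [0.02453149 0.02203348 0.00770251]
drive housing along [[ 0.09103527 -0.05650011]
 [ 0.10907044  0.00152571]
 [ 0.12984377  0.05551849]]
sensor [[-0.07898722 -0.09590318]
 [-0.03486424 -0.07546594]
 [ 0.00945825 -0.05735978]]
scene knob 50 [0.48164414 0.03488032 0.0744638 ] [[0.4739, 0.0283, 0.0691], [0.4811, 0.0336, 0.0756], [0.4901, 0.0453, 0.0774]]
plane [-0.05738271  0.00335401  0.04899198] 0.0007284793287580932
cap [ 0.41499922 -0.26688556  0.04513485] [ 0.41543989 -0.26530288  0.04513736] [0.02434935 0.02330445 0.00597196]
drive housing along [[ 0.09025028 -0.05329509]
 [ 0.10427962  0.00736018]
 [ 0.1275951   0.0573366 ]]
sensor [[-0.07906718 -0.09424716]
 [-0.03913662 -0.07226612]
 [ 0.00748595 -0.0558946 ]]
```

```bash
python3 - <<'E'
from h import *
for n in('top','scene'):
    s=dict(np.load('/tmp/%s.npz'%n)); W=cloud(s).reshape(-1,3)
    q=W[(W[:,2]>.1)&(W[:,2]<.7)&(W[:,1]>.12)&(W[:,0]<.9)&(W[:,0]>-.1)]
    h={}
    for p in q: k=tuple(np.floor(p[:2]/.05).astype(int)); h.setdefault(k,[]).append(p[2])
    print(n)
    for k in sorted(h): 
        if len(h[k])>3: print((round(k[0]*.05,2),round(k[1]*.05,2)),len(h[k]),round(min(h[k]),2),round(max(h[k]),2),end='; ')
    print()
E
```

```text
top
(np.float64(0.7), np.float64(0.1)) 398 0.1 0.19; (np.float64(0.7), np.float64(0.15)) 111 0.1 0.19; (np.float64(0.75), np.float64(0.1)) 84 0.18 0.24; (np.float64(0.8), np.float64(0.1)) 157 0.1 0.26; (np.float64(0.8), np.float64(0.15)) 124 0.1 0.13; (np.float64(0.8), np.float64(0.2)) 149 0.1 0.13; (np.float64(0.8), np.float64(0.25)) 19 0.1 0.13; (np.float64(0.85), np.float64(0.1)) 89 0.1 0.19; (np.float64(0.85), np.float64(0.15)) 204 0.1 0.19; (np.float64(0.85), np.float64(0.2)) 265 0.1 0.19; (np.float64(0.85), np.float64(0.25)) 247 0.1 0.2; (np.float64(0.85), np.float64(0.3)) 264 0.1 0.2; (np.float64(0.85), np.float64(0.35)) 231 0.1 0.21; (np.float64(0.85), np.float64(0.4)) 241 0.1 0.21; (np.float64(0.85), np.float64(0.45)) 203 0.1 0.21; (np.float64(0.85), np.float64(0.5)) 31 0.1 0.13; 
scene
(np.float64(0.1), np.float64(0.55)) 564 0.23 0.33; (np.float64(0.1), np.float64(0.6)) 286 0.23 0.44; (np.float64(0.1), np.float64(0.65)) 9 0.34 0.38; (np.float64(0.15), np.float64(0.55)) 262 0.23 0.34; (np.float64(0.15), np.float64(0.6)) 1183 0.23 0.51; (np.float64(0.15), np.float64(0.65)) 10
[... 6542 characters left out ...]
.3; (np.float64(0.85), np.float64(1.0)) 152 0.1 0.29; (np.float64(0.85), np.float64(1.05)) 124 0.1 0.28; (np.float64(0.85), np.float64(1.1)) 105 0.1 0.28; (np.float64(0.85), np.float64(1.15)) 75 0.1 0.27; (np.float64(0.85), np.float64(1.2)) 61 0.1 0.26; (np.float64(0.85), np.float64(1.25)) 43 0.1 0.26; (np.float64(0.85), np.float64(1.3)) 48 0.1 0.25; (np.float64(0.85), np.float64(1.35)) 37 0.1 0.24; (np.float64(0.85), np.float64(1.4)) 51 0.1 0.23; (np.float64(0.85), np.float64(1.45)) 40 0.11 0.22; (np.float64(0.85), np.float64(1.5)) 43 0.1 0.22; (np.float64(0.85), np.float64(1.55)) 45 0.1 0.21; (np.float64(0.85), np.float64(1.75)) 17 0.1 0.14; (np.float64(0.85), np.float64(1.8)) 13 0.1 0.14;
```

```bash
cat >> h.py <<'E'
def go(x,y,z,yaw=None):
    "yaw: direction (deg, world) of tool -x axis modulo 180"
    s=robot.state(); R=np.array(s['eef_rot']); d=R.T@(np.array([x,y,z])-s['eef_pos'])*100
    print('t %.2f'%s['clock'],'p',np.round(s['eef_pos'],4),'F',np.round(s['contact_force'],1),'w %.3f'%s['width'],'tilt',np.round(R[:,1],3),'yaw %.1f'%np.degrees(np.arctan2(-R[1,0],-R[0,0])))
    print('shift cm',np.round(d,2),'len',np.round(np.linalg.norm(d),2))
    if yaw is not None:
        a=np.degrees(np.arctan2(-R[1,0],-R[0,0])); e=(yaw-a+90)%180-90; print('spin',round(-e,2))
E
python3 -c "
from h import *
go(.483,.0365,.15,94.3)"
```

```text
t 0.10 p [0.157  0.6561 0.2221] F [-0.8 -1.2 -0.6] w 0.999 tilt [-0.    -0.001 -1.   ] yaw 76.5
shift cm [52.66  7.3  46.13] len 70.38
spin -17.76
```

```bash
python3 -m handwheel '{"xyz":[[3.5,0,3.1],[7,0,6.2],[10.5,0,9.3],[14,0,12.4],[17.5,0,15.5]],"spin":[-4,-8,-12,-16,-17.8],"jaw":[8,7,6,5,4.4]}'; python3 -c "
from h import *
go(.483,.0365,.15,94.3)"
```

```text
clock: 0.6
eef_pos: [0.2674, 0.4478, 0.2221]
eef_rot: [[0.079, -0.0, 0.997], [-0.997, -0.002, 0.079], [0.002, -1.0, -0.001]]
contact_force: [0.2, 0.2, 0.6]
width: 0.612
t 0.60 p [0.2674 0.4478 0.2221] F [0.2 0.2 0.6] w 0.612 tilt [-0.    -0.002 -1.   ] yaw 94.5
shift cm [42.68  7.28 18.26] len 46.99
spin 0.21
```

```bash
python3 -m handwheel '{"xyz":[[4.4,0,1.9],[8.8,0,3.8],[13.2,0,5.7],[17.6,0,7.6],[22,0,9.5]],"spin":[0.2,0.2,0.2,0.2,0.2],"jaw":[3.4,3.4,3.4,3.4,3.4]}'; python3 -m handwheel '{"xyz":[[4.2,1,1.8],[8.4,2,3.6],[12.6,3,5.4],[16.8,4,7.2],[20,5,8.6]],"spin":[0,0,0,0,0],"jaw":[3.4,3.4,3.4,3.4,3.4]}'; python3 -c "
from h import *
go(.483,.0365,.15,94.3)"
```

```text
clock: 1.1
eef_pos: [0.3797, 0.234, 0.2225]
eef_rot: [[0.076, -0.0, 0.997], [-0.997, -0.002, 0.076], [0.002, -1.0, -0.0]]
contact_force: [0.9, 1.9, 0.1]
width: 0.386
clock: 1.6
eef_pos: [0.4811, 0.0387, 0.1724]
eef_rot: [[0.075, -0.0, 0.997], [-0.997, -0.002, 0.075], [0.002, -1.0, -0.0]]
contact_force: [-0.1, 0.2, 0.9]
width: 0.389
t 1.60 p [0.4811 0.0387 0.1724] F [-0.1  0.2  0.9] w 0.389 tilt [-0.    -0.002 -1.   ] yaw 94.3
shift cm [0.23 2.24 0.18] len 2.26
spin -0.01
```

```bash
python3 -m handwheel '{"xyz":[[0.2,3,0.2],[0.2,6,0.2],[0.2,6.6,0.2],[0.2,6.6,0.2],[0.2,6.6,0.2]],"spin":[0,0,0,0,0],"jaw":[3.4,3.4,3.4,3.4,3.4]}'; python3 -c "
from h import *
go(.483,.0365,.08,94.3)
for n in('scene','top'):
    s=snap(n);c=s['pixels'][165:260,190:330,::-1] if n=='scene' else s['pixels'][155:260,150:320,::-1]
    cv2.imwrite('pics/k1%s.png'%n,cv2.resize(c,None,fx=4.5,fy=4.5,interpolation=cv2.INTER_CUBIC))
"
```

```text
clock: 2.1
eef_pos: [0.4839, 0.0373, 0.1076]
eef_rot: [[0.076, 0.001, 0.997], [-0.997, -0.001, 0.076], [0.001, -1.0, 0.001]]
contact_force: [-0.2, -0.6, 0.2]
width: 0.392
t 2.10 p [0.4839 0.0373 0.1076] F [-0.2 -0.6  0.2] w 0.392 tilt [ 0.001 -0.001 -1.   ] yaw 94.4
shift cm [ 0.07  2.76 -0.1 ] len 2.76
spin 0.05
```

View pics/k1scene.png

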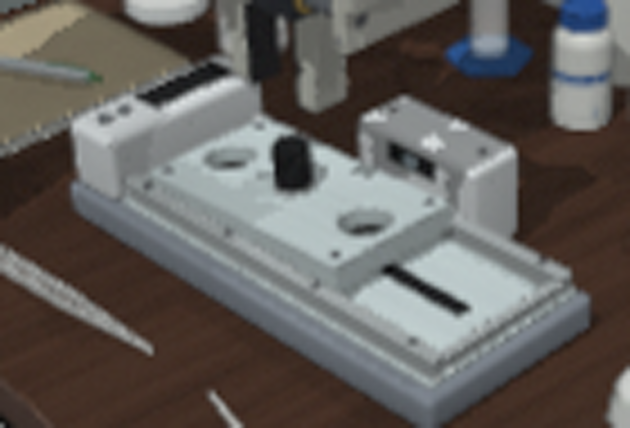

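```bash
python3 -c "
from h import *
s=dict(np.load('/tmp/scene.npz')); W=cloud(s)
for x,y in((325,100),(325,80),(265,60),(292,145),(160,80)): print(x,y,np.round(W[int(y/4.5)+165,int(x/4.5)+190],4))
m=(W[...,2]>.08)&(np.hypot(W[...,0]-.484,W[...,1]-.037)<.15)
q=W[m];print(len(q),q.min(0),q.max(0)); print(np.round(q[np.argsort(q[:,2])[:12]],3))
E=s['extrinsics'];
s=dict(np.load('/tmp/top.npz')); cv2.imwrite('pics/t1.png',s['pixels'][:,:,::-1])
"
```

```text
325 100 [0.4829 0.0039 0.1173]
325 80 [0.483  0.003  0.1307]
265 60 [0.4795 0.0529 0.1233]
292 145 [0.4816 0.0366 0.0769]
160 80 [0.5405 0.263  0.0078]
10434 [ 0.37305169 -0.06314204  0.10825062] [0.53130632 0.16252921 0.50263407]
[[0.48  0.056 0.108]
 [0.492 0.055 0.109]
 [0.476 0.015 0.11 ]
 [0.476 0.054 0.111]
 [0.477 0.019 0.111]
 [0.477 0.005 0.111]
 [0.474 0.055 0.111]
 [0.482 0.053 0.111]
 [0.484 0.052 0.111]
 [0.476 0.011 0.112]
 [0.483 0.005 0.112]
 [0.486 0.055 0.112]]
```

View pics/t1.png

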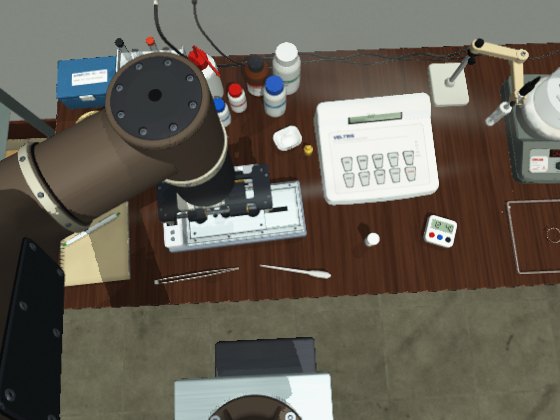

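```bash
python3 -c "
from h import *
st()
s=snap('scene');c=s['pixels'][150:260,190:330,::-1]
cv2.imwrite('pics/k2.png',cv2.resize(c,None,fx=4.5,fy=4.5,interpolation=cv2.INTER_CUBIC))
W=cloud(s);q=W[(W[...,2]>.082)&(np.hypot(W[...,0]-.484,W[...,1]-.037)<.05)]
print(np.histogram(q[:,2],bins=np.arange(.08,.16,.005)))
st()
"
```

```text
t 2.2 p [0.4841 0.0375 0.1079] F [0.6 0.6 0.5] w 0.3898456231506345
[[ 7.580e-02  2.100e-03  9.971e-01]
 [-9.971e-01 -7.000e-04  7.580e-02]
 [ 9.000e-04 -1.000e+00  2.000e-03]]
[ 27.8   9.1 -31.9   0.1 -49.   66.5]
(array([ 0,  0,  0,  0,  0,  1, 24, 45, 32, 47, 41, 37, 46, 32, 31]), array([0.08 , 0.085, 0.09 , 0.095, 0.1  , 0.105, 0.11 , 0.115, 0.12 ,
       0.125, 0.13 , 0.135, 0.14 , 0.145, 0.15 , 0.155]))
t 2.25 p [0.484  0.0375 0.1078] F [-0.1  0.6 -1.5] w 0.3850020111846353
[[ 7.570e-02  2.000e-03  9.971e-01]
 [-9.971e-01 -7.000e-04  7.570e-02]
 [ 8.000e-04 -1.000e+00  1.900e-03]]
[ 27.8   9.1 -31.9   0.1 -49.   66.5]
```

View pics/k2.png

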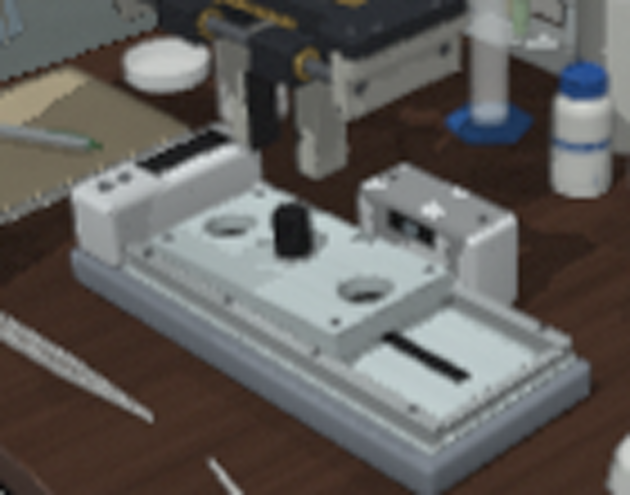

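```bash
python3 -c "
from h import *
s=dict(np.load('/tmp/scene.npz'));W=cloud(s)
for x in (325,265,250,400):
  print(x,[tuple(np.round(W[int(y/4.5)+150,int(x/4.5)+190],3).tolist()) for y in range(5,180,14)])
E=np.array(s['extrinsics']);h=420;f=h/2/np.tan(np.radians(float(s['vfov']))/2)
for p in((.484,.018,.086),(.484,.018,.110)):
  q=E[:3,:3].T@(np.array(p)-E[:3,3]);a=q[:2]/q[2];a=a*(1+float(s['k1'])*(a@a));u=a*f+[float(s['cx']),float(s['cy'])];print(p,u,(u-[190,150])*4.5)
"
```

```text
325 [(0.47, -0.02, 0.219), (0.463, -0.029, 0.217), (0.452, -0.043, 0.218), (0.451, -0.043, 0.212), (0.472, -0.015, 0.188), (0.458, -0.034, 0.193), (0.474, -0.012, 0.172), (0.48, -0.003, 0.16), (0.483, 0.002, 0.147), (0.482, 0.002, 0.139), (0.485, 0.005, 0.129), (0.483, 0.003, 0.123), (0.483, 0.004, 0.114)]
265 [(0.461, 0.018, 0.209), (0.487, 0.056, 0.182), (0.455, 0.011, 0.199), (0.448, 0.002, 0.197), (0.448, 0.003, 0.19), (0.447, 0.003, 0.183), (0.481, 0.052, 0.147), (0.479, 0.051, 0.14), (0.48, 0.053, 0.129), (0.479, 0.053, 0.121), (0.479, 0.054, 0.112), (0.59, 0.215, -0.002), (0.58, 0.203, -0.003)]
250 [(0.463, 0.032, 0.204), (0.48, 0.058, 0.183), (0.457, 0.026, 0.194), (0.448, 0.014, 0.194), (0.479, 0.059, 0.161), (nan, nan, nan), (0.472, 0.052, 0.15), (0.474, 0.055, 0.141), (0.472, 0.053, 0.131), (0.473, 0.057, 0.121), (0.473, 0.057, 0.113), (0.522, 0.13, 0.057), (0.523, 0.133, 0.047)]
400 [(0.494, -0.044, 0.219), (0.484, -0.056, 0.219), (0.48, -0.06, 0.215), (0.482, -0.058, 0.207), (0.481, -0.058, 0.2), (0.486, -0.052, 0.189), (0.485, -0.053, 0.183), (0.711, 0.219, -0.002), (0.694, 0.198, -0.002), (0.681, 0.183, -0.002), (0.668, 0.168, -0.002), (0.657, 0.156, -0.003), (0.566, 0.046, 0.066)]
(0.484, 0.018, 0.086) [259.31608391 196.25174104] [311.92237761 208.13283467]
(0.484, 0.018, 0.11) [258.79252112 187.43702086] [309.56634504 168.46659388]
```

```bash
python3 -m handwheel '{"xyz":[[0.1,0.8,-0.1],[0.1,1.6,-0.1],[0.1,2.3,-0.1],[0.1,2.3,-0.1],[0.1,2.3,-0.1]],"spin":[0,0,0,0,0],"jaw":[3.4,3.4,3.4,3.4,3.4]}'; python3 -c "
from h import *
go(.483,.0365,.056,94.3)
s=snap('scene');c=s['pixels'][150:260,190:330,::-1]
cv2.imwrite('pics/k3.png',cv2.resize(c,None,fx=5,fy=5,interpolation=cv2.INTER_CUBIC))
W=cloud(s);q=W[(W[...,2]>.082)&(np.hypot(W[...,0]-.484,W[...,1]-.037)<.05)]
print(np.histogram(q[:,2],bins=np.arange(.08,.16,.005)))
"
```

```text
clock: 2.75
eef_pos: [0.4829, 0.0362, 0.0844]
eef_rot: [[0.076, 0.001, 0.997], [-0.997, -0.001, 0.076], [0.001, -1.0, 0.001]]
contact_force: [-0.3, -1.4, -0.3]
width: 0.387
t 2.75 p [0.4829 0.0362 0.0844] F [-0.3 -1.4 -0.3] w 0.387 tilt [ 0.001 -0.001 -1.   ] yaw 94.3
shift cm [-0.03  2.84  0.01] len 2.84
spin 0.05
(array([ 0, 15, 37, 43, 40, 37, 41, 39, 32, 29, 31, 25, 23,  7,  8]), array([0.08 , 0.085, 0.09 , 0.095, 0.1  , 0.105, 0.11 , 0.115, 0.12 ,
       0.125, 0.13 , 0.135, 0.14 , 0.145, 0.15 , 0.155]))
```

View pics/k3.png

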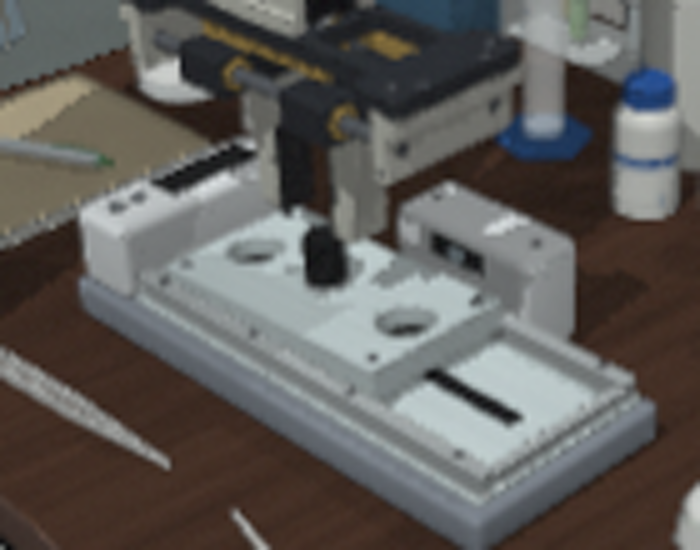

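```bash
python3 -m handwheel '{"xyz":[[0,0.7,0],[0,1.4,0],[0,2.1,0],[0,2.7,0],[0,2.8,0]],"spin":[0,0,0,0,0],"jaw":[3.4,3.4,3.4,3.4,3.4]}'; python3 -c "
from h import *
go(.483,.0365,.056,94.3)
s=snap('scene');c=s['pixels'][150:260,190:330,::-1]
cv2.imwrite('pics/k4.png',cv2.resize(c,None,fx=5,fy=5,interpolation=cv2.INTER_CUBIC))
"
```

```text
clock: 3.3
eef_pos: [0.4826, 0.036, 0.0556]
eef_rot: [[0.076, 0.0, 0.997], [-0.997, -0.002, 0.076], [0.002, -1.0, -0.0]]
contact_force: [-0.3, 0.4, 0.4]
width: 0.389
t 3.30 p [0.4826 0.036  0.0556] F [-0.3  0.4  0.4] w 0.389 tilt [ 0.    -0.002 -1.   ] yaw 94.3
shift cm [-0.04 -0.04  0.05] len 0.08
spin 0.04
```

View pics/k4.png

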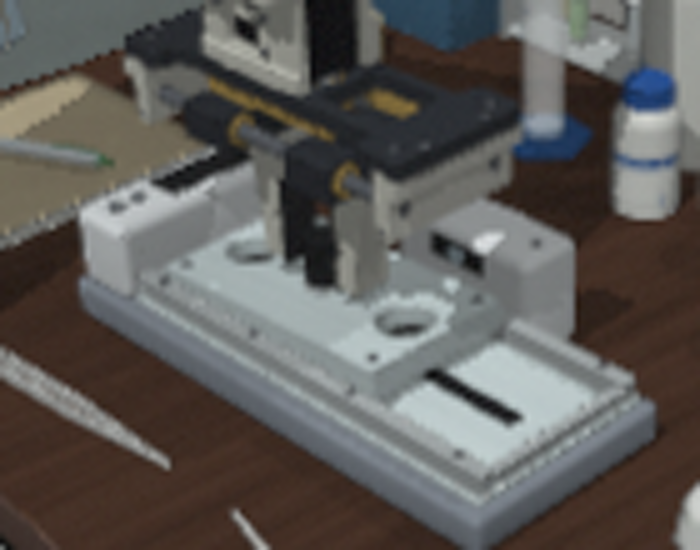

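```bash
python3 -m handwheel '{"xyz":[[0,0,0],[0,0,0],[0.1,0,0],[0.3,0,0],[0.5,0,0]],"spin":[0,0,0,0,0],"jaw":[2.6,2.6,2.6,2.6,2.6]}'; python3 -m handwheel '{"xyz":[[0.25,0,0],[0.5,0,0],[0.75,0,0],[1.0,0,0],[1.2,0,0]],"spin":[0,0,0,0,0],"jaw":[2.6,2.6,2.6,2.6,2.6]}'; cat > meas.py <<'E'
from h import *
import sys
go(.483,.0365,.0556,94.3)
s=snap('scene');c=s['pixels'][150:260,190:330,::-1]
cv2.imwrite('pics/%s.png'%sys.argv[1],cv2.resize(c,None,fx=5,fy=5,interpolation=cv2.INTER_CUBIC))
W=cloud(s)
d=np.array([-.0752,.9972]);n=np.array([d[1],-d[0]])  # +y, +x of changer
O=np.array([.4837,.0359])-d*.0345  # changer origin estimate
L=(W[...,:2]-O); a=L@d;b=L@n
# front strip of the top (x -38..-20), heights vs y
m=(b>-.037)&(b<-.014)&(W[...,2]>.038)&(W[...,2]<.062)&(a<.115)&(a>-.13)
A=a[m];Z=W[m][:,2]
P=np.c_[A,np.ones(len(A))]
for _ in range(4):
    k,*_2=np.linalg.lstsq(P,Z,rcond=None); r=Z-P@k; g=abs(r)<2*r.std(); P=P[g];Z=Z[g];A=A[g]
print('tilt %.4f  ends y %.4f %.4f mid %.4f zmid %.4f res %.4f'%(k[0],A.min(),A.max(),(A.min()+A.max())/2,k[0]*(A.min()+A.max())/2+k[1],r.std()))
E
python3 meas.py k5
```

```text
clock: 3.85
eef_pos: [0.4834, 0.0312, 0.0561]
eef_rot: [[0.076, 0.001, 0.997], [-0.997, -0.001, 0.076], [0.001, -1.0, 0.001]]
contact_force: [-0.3, 1.4, 0.2]
width: 0.298
clock: 4.35
eef_pos: [0.4842, 0.0189, 0.0561]
eef_rot: [[0.076, 0.001, 0.997], [-0.997, -0.001, 0.076], [0.001, -1.0, 0.001]]
contact_force: [0.1, 1.6, 0.6]
width: 0.295
t 4.35 p [0.4842 0.0189 0.0561] F [0.1 1.6 0.6] w 0.295 tilt [ 0.001 -0.001 -1.   ] yaw 94.3
shift cm [-1.77  0.05  0.01] len 1.77
spin 0.04
tilt 0.0054  ends y -0.0589 0.0977 mid 0.0194 zmid 0.0503 res 0.0008
```

View pics/k5.png

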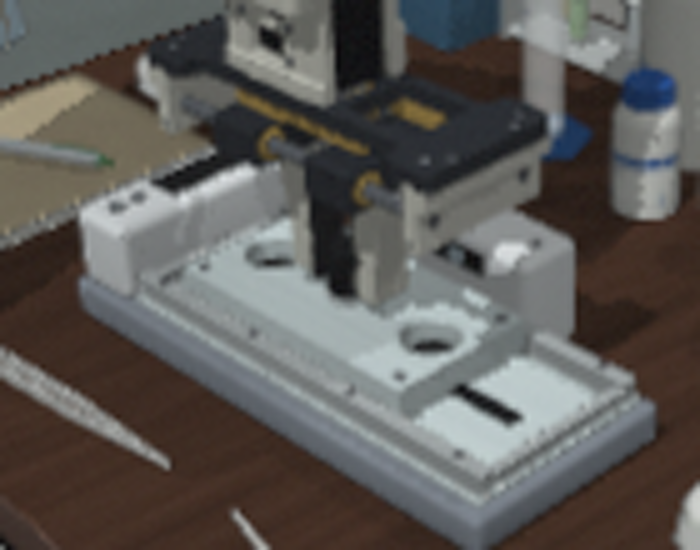

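```bash
python3 -m handwheel '{"xyz":[[0.25,0,0],[0.5,0,0],[0.75,0,0],[1.0,0,0],[1.3,0,0]],"spin":[0,0,0,0,0],"jaw":[2.6,2.6,2.6,2.6,2.6]}'; python3 meas.py k6
```

```text
clock: 4.9
eef_pos: [0.4851, 0.0055, 0.056]
eef_rot: [[0.076, 0.001, 0.997], [-0.997, -0.001, 0.076], [0.002, -1.0, 0.0]]
contact_force: [0.2, -0.7, -1.3]
width: 0.299
t 4.90 p [0.4851 0.0055 0.056 ] F [ 0.2 -0.7 -1.3] w 0.299 tilt [ 0.001 -0.001 -1.   ] yaw 94.3
shift cm [-3.11  0.04  0.03] len 3.11
spin 0.04
tilt 0.0634  ends y -0.0721 0.0844 mid 0.0062 zmid 0.0495 res 0.0009
```

```bash
python3 -m handwheel '{"xyz":[[0.2,0,0],[0.4,0,0],[0.6,0,0],[0.8,0,0],[0.9,0,0]],"spin":[0,0,0,0,0],"jaw":[2.6,2.6,2.6,2.6,2.6]}'; python3 meas.py k7
```

```text
clock: 5.45
eef_pos: [0.4857, -0.0039, 0.056]
eef_rot: [[0.076, 0.0, 0.997], [-0.997, -0.002, 0.076], [0.002, -1.0, 0.0]]
contact_force: [-0.9, 0.9, -0.1]
width: 0.297
t 5.45 p [ 0.4857 -0.0039  0.056 ] F [-0.9  0.9 -0.1] w 0.297 tilt [ 0.    -0.002 -1.   ] yaw 94.3
shift cm [-4.05  0.04  0.03] len 4.05
spin 0.03
tilt 0.0558  ends y -0.0812 0.0756 mid -0.0028 zmid 0.0490 res 0.0008
```

```bash
python3 -m handwheel '{"xyz":[[0.05,0,0],[0.1,0,0],[0.15,0,0],[0.2,0,0],[0.2,0,0]],"spin":[0,0,0,0,0],"jaw":[2.6,2.6,2.6,2.6,2.6]}'; python3 meas.py k8
```

```text
clock: 6.0
eef_pos: [0.4859, -0.006, 0.056]
eef_rot: [[0.076, 0.0, 0.997], [-0.997, -0.002, 0.076], [0.002, -1.0, 0.0]]
contact_force: [-0.2, 0.6, -0.0]
width: 0.298
t 6.00 p [ 0.4859 -0.006   0.056 ] F [-0.2  0.6 -0. ] w 0.298 tilt [ 0.    -0.002 -1.   ] yaw 94.3
shift cm [-4.26  0.04  0.03] len 4.26
spin 0.03
tilt 0.0538  ends y -0.0836 0.0727 mid -0.0055 zmid 0.0488 res 0.0007
```

```bash
python3 -m handwheel '{"xyz":[[0.05,0,0],[0.1,0,0],[0.15,0,0],[0.2,0,0],[0.2,0,0]],"spin":[0,0,0,0,0],"jaw":[2.6,2.6,2.6,2.6,2.6]}'; python3 meas.py k9
```

```text
clock: 6.55
eef_pos: [0.486, -0.0082, 0.0561]
eef_rot: [[0.075, 0.0, 0.997], [-0.997, -0.002, 0.075], [0.002, -1.0, 0.0]]
contact_force: [1.1, 0.5, -0.4]
width: 0.298
t 6.55 p [ 0.486  -0.0082  0.0561] F [ 1.1  0.5 -0.4] w 0.298 tilt [ 0.    -0.002 -1.   ] yaw 94.3
shift cm [-4.48  0.04  0.04] len 4.48
spin 0.02
tilt 0.0021  ends y -0.0877 0.0696 mid -0.0091 zmid 0.0446 res 0.0007
```

```bash
python3 -m handwheel '{"xyz":[[-0.1,0,0],[-0.1,0,0],[-0.1,0,0],[-0.1,-2,0],[-0.1,-5,0]],"spin":[0,0,0,0,0],"jaw":[3.8,3.8,3.8,3.8,3.8]}'; python3 -m handwheel '{"xyz":[[0,-3,0],[0,-5,0],[0,-6,0],[4,-6,0],[8,-6,-2]],"spin":[0,0,0,0,0],"jaw":[4,4,4,4,4]}'; python3 meas.py k10; python3 -c "
from h import *
go(.416,-.266,.13)"
```

```text
clock: 7.1
eef_pos: [0.4845, -0.0075, 0.1052]
eef_rot: [[0.075, -0.004, 0.997], [-0.997, -0.003, 0.075], [0.003, -1.0, -0.004]]
contact_force: [0.6, -0.4, 0.3]
width: 0.432
clock: 7.6
eef_pos: [0.4723, -0.0886, 0.1653]
eef_rot: [[0.078, -0.003, 0.997], [-0.997, -0.003, 0.078], [0.003, -1.0, -0.003]]
contact_force: [-0.0, -0.1, -0.4]
width: 0.455
t 7.60 p [ 0.4723 -0.0886  0.1653] F [-0.  -0.1 -0.4] w 0.455 tilt [-0.003 -0.003 -1.   ] yaw 94.5
shift cm [-12.42  10.93   2.08] len 16.67
spin 0.18
tilt -0.0010  ends y -0.0883 0.0688 mid -0.0097 zmid 0.0447 res 0.0007
t 7.65 p [ 0.4675 -0.0929  0.1645] F [-4.5 -5.4 -0.4] w 0.454 tilt [-0.007 -0.004 -1.   ] yaw 94.3
shift cm [16.86  3.55 -6.42] len 18.39
```

View pics/k10.png

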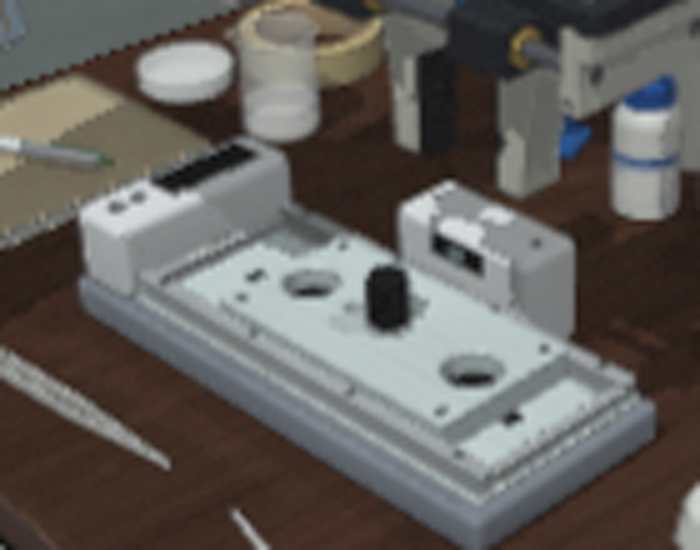

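```bash
python3 -m handwheel '{"xyz":[[4,0.5,-1.5],[8,1,-3],[12,2.5,-4.5],[15.5,4.5,-6],[16.9,6,-6.4]],"spin":[0,0,0,0,0],"jaw":[4.4,4.4,4.4,4.4,4.4]}'; python3 -m handwheel '{"xyz":[[0,0,0],[0,0,0],[0,0,0],[0,0,0],[0,0,0]],"spin":[0,0,0,0,0],"jaw":[4.4,4.4,4.4,4.4,4.4]}'; python3 -c "
from h import *
go(.416,-.2655,.0125,94.3)
s=snap('scene');c=s['pixels'][200:340,240:420,::-1]
cv2.imwrite('pics/v1.png',cv2.resize(c,None,fx=4,fy=4,interpolation=cv2.INTER_CUBIC))
t=snap('top','v1t.png')
W=cloud(s);q=W[(W[...,2]>.06)&(W[...,2]<.15)&(np.hypot(W[...,0]-.416,W[...,1]+.266)<.06)]
print(np.histogram(q[:,2],bins=np.arange(.06,.15,.005)))
i=q[q[:,2]<.1]; print(np.percentile(i,[2,50,98],axis=0))
W=cloud(t);q=W[(W[...,2]>.03)&(W[...,2]<.052)&(np.hypot(W[...,0]-.416,W[...,1]+.266)<.03)];print(len(q))
"
```

```text
clock: 8.15
eef_pos: [0.4138, -0.2684, 0.1038]
eef_rot: [[0.073, -0.008, 0.997], [-0.997, -0.003, 0.072], [0.002, -1.0, -0.009]]
contact_force: [0.3, -0.3, -0.6]
width: 0.504
clock: 8.65
eef_pos: [0.4145, -0.2678, 0.1044]
eef_rot: [[0.074, -0.007, 0.997], [-0.997, -0.003, 0.074], [0.003, -1.0, -0.007]]
contact_force: [-0.1, -0.0, -0.2]
width: 0.499
t 8.65 p [ 0.4145 -0.2678  0.1044] F [-0.1 -0.  -0.2] w 0.499 tilt [-0.007 -0.003 -1.   ] yaw 94.2
shift cm [-0.24  9.19  0.24] len 9.2
spin -0.06
(array([ 0,  0,  0,  0,  0,  0,  0,  0,  0, 15, 57, 68, 63, 72, 57, 68, 68]), array([0.06 , 0.065, 0.07 , 0.075, 0.08 , 0.085, 0.09 , 0.095, 0.1  ,
       0.105, 0.11 , 0.115, 0.12 , 0.125, 0.13 , 0.135, 0.14 , 0.145]))Traceback (most recent call last):
  File "<string>", line 9, in <module>
    i=q[q[:,2]<.1]; print(np.percentile(i,[2,50,98],axis=0))
                          ~~~~~~~~~~~~~^^^^^^^^^^^^^^^^^^^^
    return _quantile_unchecked(
        a, q, axis, out, overwrite_input, method, keepdims, weights)
    return _ureduce(a,
                    func=_quantile_ureduce_func,
    ...<5 lines>...
                    overwrite_input=overwrite_input,
                    method=method)
    r = func(a, **kwargs)
    result = _quantile(arr,
                       quantiles=q,
    ...<2 lines>...
                       out=out,
                       weights=wgt)
    slices_having_nans = np.isnan(arr[-1, ...])
                                  ~~~^^^^^^^^^
IndexError: index -1 is out of bounds for axis 0 with size 0
```

View pics/v1.png

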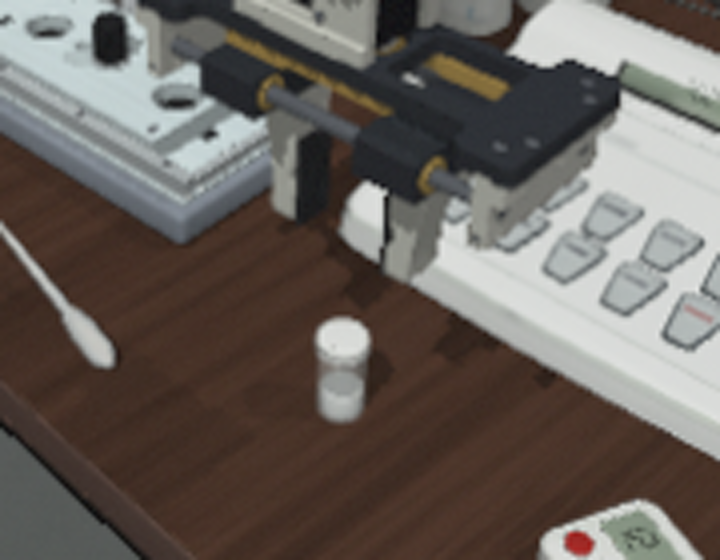

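View pics/v1t.png

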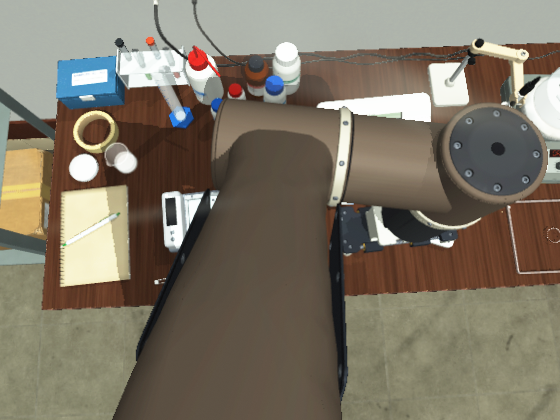

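```bash
python3 -m handwheel '{"xyz":[[-0.2,2,0.2],[-0.2,4,0.2],[-0.2,5.2,0.2],[-0.2,5.2,0.2],[-0.2,5.2,0.2]],"spin":[0,0,0,0,0],"jaw":[4.4,4.4,4.4,4.4,4.4]}'; python3 -c "
from h import *
go(.416,-.2655,.0105,94.3)
s=snap('scene');c=s['pixels'][200:340,240:420,::-1]
cv2.imwrite('pics/v2.png',cv2.resize(c,None,fx=4,fy=4,interpolation=cv2.INTER_CUBIC))
W=cloud(s);q=W[(W[...,2]>.051)&(W[...,2]<.15)&(np.hypot(W[...,0]-.416,W[...,1]+.266)<.06)]
print(np.histogram(q[:,2],bins=np.arange(.05,.15,.005)))
i=q[q[:,2]<.075]; print(np.percentile(i,[2,50,98],axis=0))
"
```

```text
clock: 9.25
eef_pos: [0.416, -0.2659, 0.0526]
eef_rot: [[0.074, -0.008, 0.997], [-0.997, -0.003, 0.074], [0.003, -1.0, -0.008]]
contact_force: [0.2, -0.7, 0.2]
width: 0.5
t 9.25 p [ 0.416  -0.2659  0.0526] F [ 0.2 -0.7  0.2] w 0.500 tilt [-0.008 -0.003 -1.   ] yaw 94.3
shift cm [-0.05  4.21  0.03] len 4.21
spin -0.05
(array([  2,  20,  53,  56,  54,  53,  49,  63,  55,  43,  37,  18,  14,
        10,  15,  54,  89, 167, 269]), array([0.05 , 0.055, 0.06 , 0.065, 0.07 , 0.075, 0.08 , 0.085, 0.09 ,
       0.095, 0.1  , 0.105, 0.11 , 0.115, 0.12 , 0.125, 0.13 , 0.135,
       0.14 , 0.145]))
[[ 0.40193404 -0.30515481  0.05649457]
 [ 0.40885661 -0.24554225  0.06661405]
 [ 0.42902904 -0.23148396  0.07474592]]
```

View pics/v2.png

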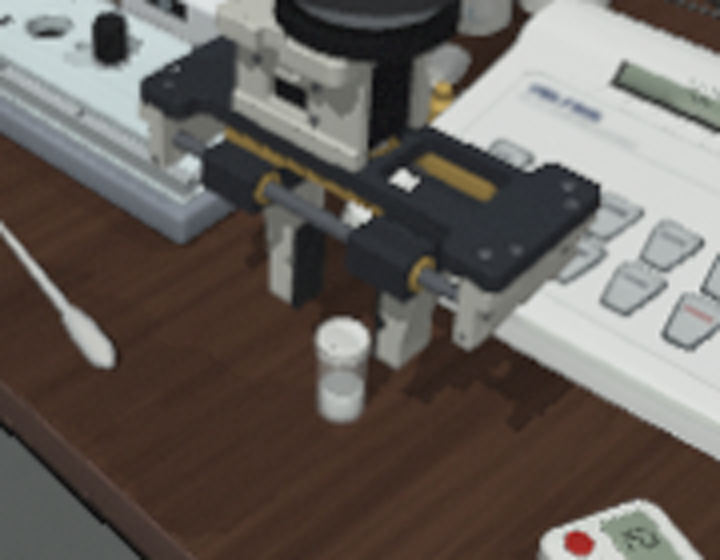

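```bash
python3 -c "
from h import *
import cv2
s=robot.snapshot
im=cv2.imread('pics/top0.png')
# use scene cloud now: anything (not gripper) 0.03..0.11 high around
s=dict(np.load('/tmp/scene.npz'));W=cloud(s).reshape(-1,3)
q=W[(W[:,2]>.03)&(W[:,2]<.085)&(W[:,0]>.36)&(W[:,0]<.52)&(W[:,1]>-.40)&(W[:,1]<-.13)]
q=q[np.hypot(q[:,0]-.416,q[:,1]+.266)>.045]
print(len(q)); 
if len(q): print(np.percentile(q,[0,5,50,100],axis=0).round(3)); r=q[q[:,0]<.47]; print(len(r), r[:10].round(3))
"; python3 -m handwheel '{"xyz":[[-0.05,1,0],[-0.05,2,0],[-0.05,3,0],[-0.05,3.6,0],[-0.05,4,0]],"spin":[0,0,0,0,0],"jaw":[4.4,4.4,4.4,4.4,4.4]}'; python3 -c "
from h import *
go(.416,-.2655,.0125,94.3)
s=snap('scene');c=s['pixels'][200:340,240:420,::-1]
cv2.imwrite('pics/v3.png',cv2.resize(c,None,fx=4,fy=4,interpolation=cv2.INTER_CUBIC))"
```

```text
0
clock: 9.8
eef_pos: [0.4155, -0.2656, 0.0119]
eef_rot: [[0.074, -0.008, 0.997], [-0.997, -0.003, 0.074], [0.003, -1.0, -0.008]]
contact_force: [-0.5, 0.1, -0.3]
width: 0.503
t 9.80 p [ 0.4155 -0.2656  0.0119] F [-0.5  0.1 -0.3] w 0.503 tilt [-0.008 -0.003 -1.   ] yaw 94.2
shift cm [-0.   -0.06  0.05] len 0.07
spin -0.06
```

View pics/v3.png

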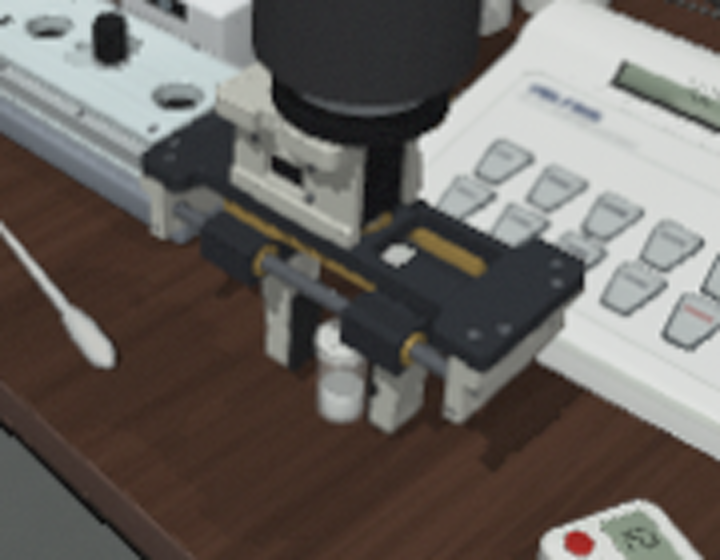

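```bash
python3 -m handwheel '{"xyz":[[0,0,0],[0,0,0],[0,0,0],[0,0,0],[0,0,0]],"spin":[0,0,0,0,0],"jaw":[2.2,2.2,2.2,2.2,2.2]}';python3 -m handwheel '{"xyz":[[0,0,0],[0,0,0],[0,0,0],[0,0,0],[0,-0.3,0]],"spin":[0,0,0,0,0],"jaw":[2.2,2.2,2.2,2.2,2.2]}'; python3 -m handwheel '{"xyz":[[0,-2,0],[0,-5,0],[0,-8,0],[0,-10,0],[0,-10,0]],"spin":[0,0,0,0,0],"jaw":[2.2,2.2,2.2,2.2,2.2]}'; python3 -c "
from h import *
go(.416,-.2655,.0125,94.3)
s=snap('scene');c=s['pixels'][160:300,240:420,::-1]
cv2.imwrite('pics/v4.png',cv2.resize(c,None,fx=4,fy=4,interpolation=cv2.INTER_CUBIC))"
```

```text
clock: 10.35
eef_pos: [0.4156, -0.2656, 0.0119]
eef_rot: [[0.074, -0.008, 0.997], [-0.997, -0.003, 0.074], [0.003, -1.0, -0.008]]
contact_force: [-0.2, 0.5, 0.2]
width: 0.258
clock: 10.85
eef_pos: [0.4153, -0.2655, 0.0147]
eef_rot: [[0.074, -0.009, 0.997], [-0.997, -0.003, 0.074], [0.002, -1.0, -0.009]]
contact_force: [0.7, 0.5, -0.1]
width: 0.258
clock: 11.35
eef_pos: [0.4181, -0.2657, 0.1179]
eef_rot: [[0.074, -0.003, 0.997], [-0.997, -0.004, 0.074], [0.004, -1.0, -0.003]]
contact_force: [0.1, 0.0, -1.4]
width: 0.257
t 11.35 p [ 0.4181 -0.2657  0.1179] F [ 0.1  0.  -1.4] w 0.257 tilt [-0.003 -0.004 -1.   ] yaw 94.3
shift cm [-0.08 10.54 -0.17] len 10.54
spin -0.04
```

View pics/v4.png

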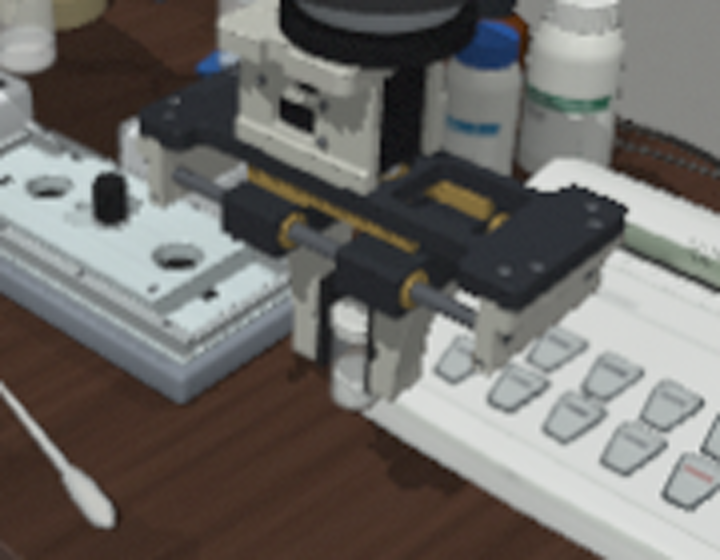

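```bash
cp /tmp/scene.npz /tmp/scene_v4.npz; python3 - <<'E'
from h import *
s=dict(np.load('/tmp/scene_v4.npz'))
t=snap('top')
c=s['pixels'][175:260,210:310,::-1]; cv2.imwrite('pics/s5.png',cv2.resize(c,None,fx=7,fy=7,interpolation=cv2.INTER_CUBIC))
c=t['pixels'][155:260,150:320,::-1]; cv2.imwrite('pics/t5.png',cv2.resize(c,None,fx=4.5,fy=4.5,interpolation=cv2.INTER_CUBIC))
go(.491,-.063,.118)
E
```

```text
t 11.45 p [ 0.4162 -0.2651  0.115 ] F [-0.1  0.2 -0.3] w 0.265 tilt [-0.008 -0.003 -1.   ] yaw 94.2
shift cm [-19.6   -0.42   8.95] len 21.55
```

View pics/s5.png

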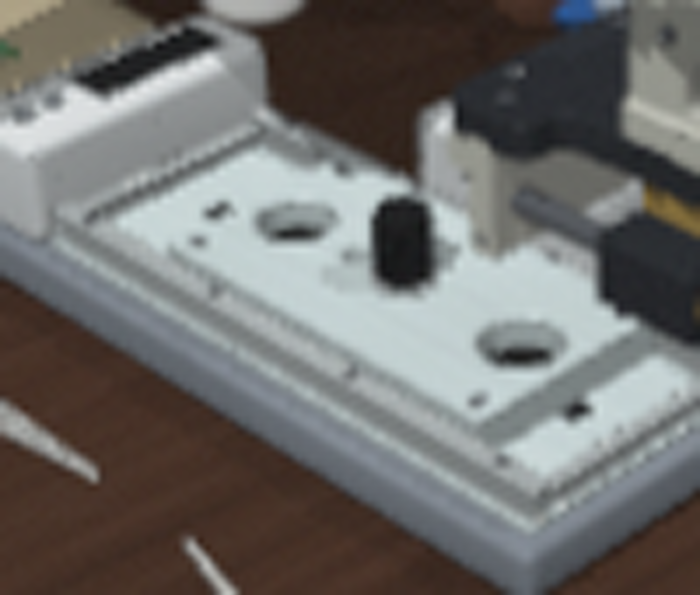

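View pics/t5.png

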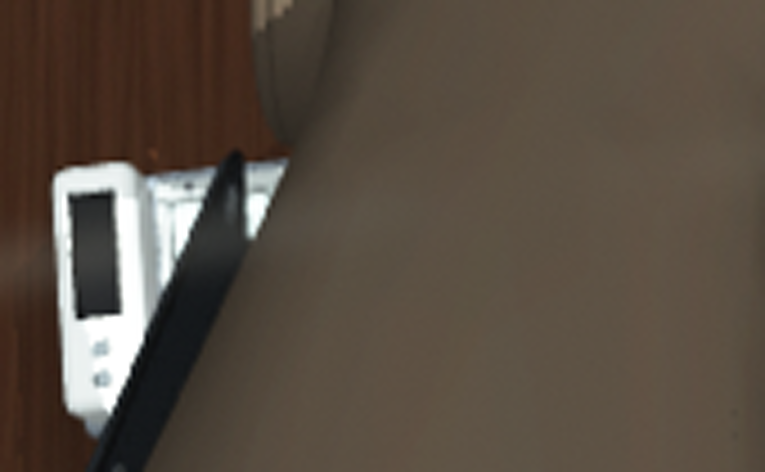

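```bash
python3 - <<'E'
from h import *
s=dict(np.load('/tmp/scene_v4.npz'))
def c(x,y,z): return ray(s,(x+.5)/7-.5+210,(y+.5)/7-.5+175,z)
for z in(.0445,.046):
  B=c(522,343,z);A=c(296.5,223,z);print(z,'B',B,'A',A,np.linalg.norm(A-B), 'mid',(A+B)/2,'yaw',np.degrees(np.arctan2(*(A-B)[[1,0]])))
for a,b in((476,343),(568,343),(522,317),(522,368)): print(c(a,b,.046))
# knob top
print('knob',c(402,203,.074))
# vial in scene v4 : visible points
W=cloud(s)
v=W[(np.hypot(W[...,0]-.418,W[...,1]+.266)<.04)&(W[...,2]>.095)&(W[...,2]<.13)]
print(len(v),np.histogram(v[:,2],bins=np.arange(.095,.131,.005)))
E
```

```text
0.0445 B [ 0.49106452 -0.06264047  0.0445    ] A [0.48172404 0.04836739 0.0445    ] 0.11140012987484728 mid [ 0.48639428 -0.00713654  0.0445    ] yaw 94.80967868369741
0.046 B [ 0.48964141 -0.0642962   0.046     ] A [0.48032911 0.04637676 0.046     ] 0.11106404358085302 mid [ 0.48498526 -0.00895972  0.046     ] yaw 94.80967868369743
[ 0.47846106 -0.05401358  0.046     ]
[ 0.5008059  -0.07456552  0.046     ]
[ 0.4997818  -0.05275713  0.046     ]
[ 0.48016493 -0.07507988  0.046     ]
knob [ 0.48837227 -0.00490417  0.074     ]
179 (array([ 0,  1, 20, 27, 18, 42, 71]), array([0.095, 0.1  , 0.105, 0.11 , 0.115, 0.12 , 0.125, 0.13 ]))
```

```bash
python3 -m handwheel '{"xyz":[[-3,0,1.4],[-7,0,3.2],[-11,0,5],[-15,0,6.8],[-18.5,0,8.4]],"spin":[0,0,0,0,0],"jaw":[1.5,1.5,1.5,1.5,1.5]}'; python3 -m handwheel '{"xyz":[[-1,0,0.5],[-1,0,0.5],[-1,0,0.5],[-1,0,0.5],[-1,0,0.5]],"spin":[0,0,0,0,0],"jaw":[1.5,1.5,1.5,1.5,1.5]}'; python3 - <<'E'
from h import *
go(.491,-.063,.075,94.3)
s=snap('scene');c=s['pixels'][130:250,210:360,::-1]
cv2.imwrite('pics/p1.png',cv2.resize(c,None,fx=5,fy=5,interpolation=cv2.INTER_CUBIC))
E
```

```text
clock: 11.95
eef_pos: [0.4859, -0.0726, 0.1128]
eef_rot: [[0.074, -0.009, 0.997], [-0.997, -0.003, 0.074], [0.002, -1.0, -0.01]]
contact_force: [0.1, 0.4, -0.6]
width: 0.262
clock: 12.45
eef_pos: [0.4897, -0.0633, 0.1125]
eef_rot: [[0.072, -0.01, 0.997], [-0.997, -0.003, 0.072], [0.003, -1.0, -0.01]]
contact_force: [0.5, 0.7, 0.1]
width: 0.257
t 12.45 p [ 0.4897 -0.0633  0.1125] F [0.5 0.7 0.1] w 0.257 tilt [-0.01  -0.003 -1.   ] yaw 94.1
shift cm [-0.03  3.75  0.17] len 3.75
spin -0.15
```

View pics/p1.png

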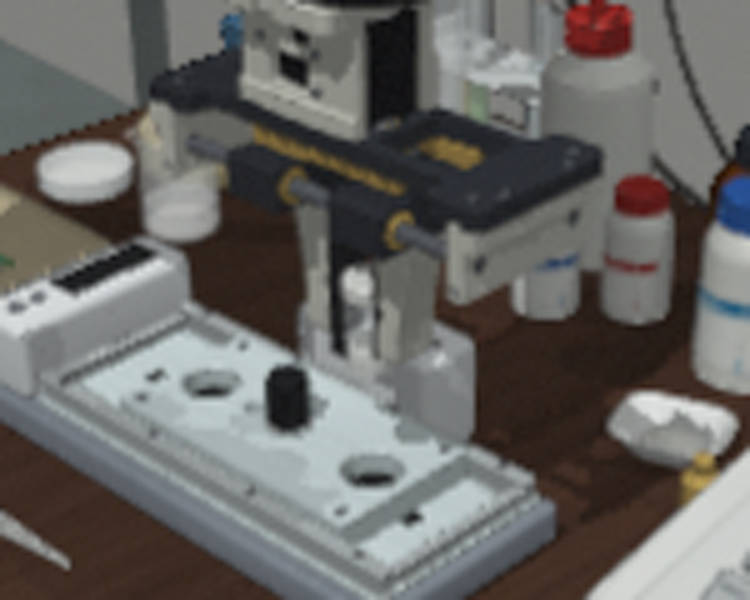

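```bash
python3 -m handwheel '{"xyz":[[0,1,0.1],[0,2,0.2],[0,3,0.2],[0,3.7,0.2],[0,3.7,0.2]],"spin":[0,0,0,0,0],"jaw":[1.5,1.5,1.5,1.5,1.5]}'; python3 - <<'E'
from h import *
go(.491,-.063,.046,94.3)
s=snap('scene');c=s['pixels'][150:250,235:360,::-1]
cv2.imwrite('pics/p2.png',cv2.resize(c,None,fx=6,fy=6,interpolation=cv2.INTER_CUBIC))
E
```

```text
clock: 13.0
eef_pos: [0.4905, -0.0634, 0.0741]
eef_rot: [[0.072, -0.012, 0.997], [-0.997, -0.004, 0.072], [0.003, -1.0, -0.013]]
contact_force: [-0.1, 0.3, 0.3]
width: 0.263
t 13.00 p [ 0.4905 -0.0634  0.0741] F [-0.1  0.3  0.3] w 0.263 tilt [-0.012 -0.004 -1.   ] yaw 94.1
shift cm [-0.04  2.81  0.09] len 2.81
spin -0.16
```

View pics/p2.png

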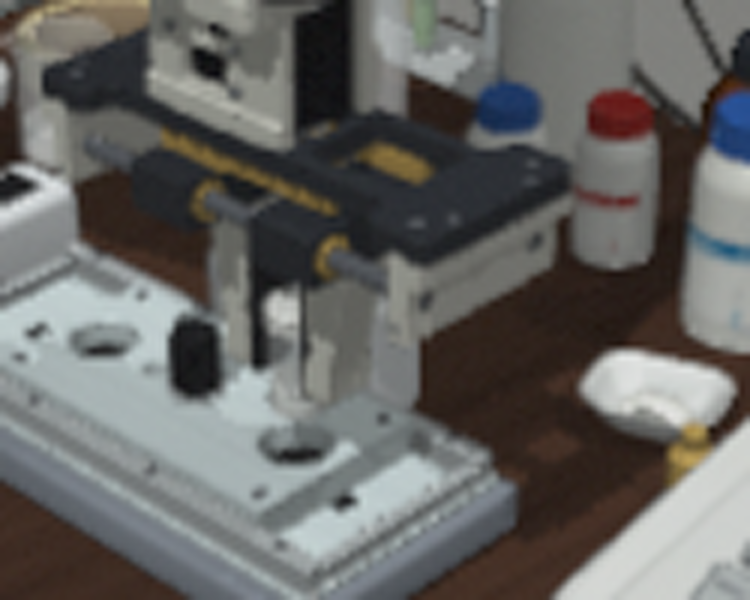

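```bash
python3 - <<'E'
from h import *
s=dict(np.load('/tmp/scene.npz'));c=s['pixels'][195:235,260:310,::-1]
E=np.array(s['extrinsics']);f=210/np.tan(np.radians(float(s['vfov']))/2)
im=cv2.resize(c,None,fx=14,fy=14,interpolation=cv2.INTER_CUBIC)
def pr(p):
  q=E[:3,:3].T@(np.array(p)-E[:3,3]);a=q[:2]/q[2];a=a*(1+float(s['k1'])*(a@a));return a*f+[float(s['cx']),float(s['cy'])]
def circ(x,y,z,r,col):
  P=[(pr((x+r*np.cos(t),y+r*np.sin(t),z))-[260,195]+.5)*14-.5 for t in np.linspace(0,6.28,60)]
  cv2.polylines(im,[np.int32(P)],True,col,1)
circ(.491,-.0626,.0445,.015,(0,0,255))
circ(.4905,-.0634,.0605,.0125,(0,255,0))   # expected vial bottom (z -1.5 mm camera bias)
circ(.4905,-.0634,.0605+.038,.0125,(255,255,0))
cv2.imwrite('pics/p3.png',im)
E
```

```text
(no output)
```

View pics/p3.png

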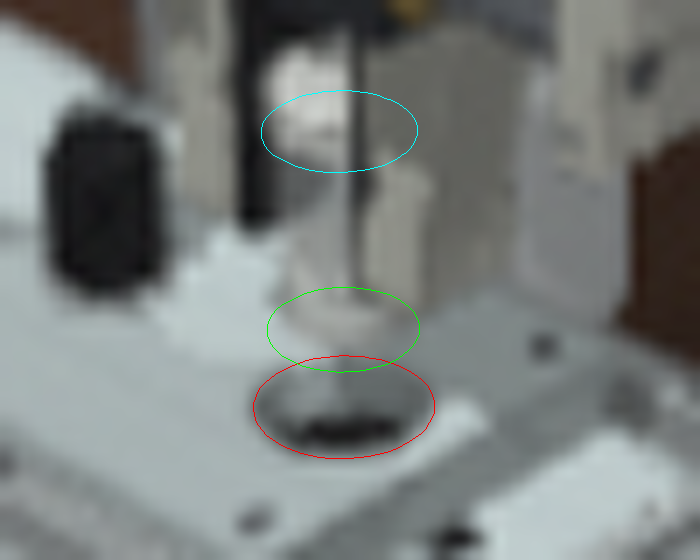

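```bash
python3 - <<'E'
from h import *
s=dict(np.load('/tmp/scene_v4.npz'))
E=np.array(s['extrinsics']);f=210/np.tan(np.radians(float(s['vfov']))/2)
def pr(p):
  q=E[:3,:3].T@(np.array(p)-E[:3,3]);a=q[:2]/q[2];a=a*(1+float(s['k1'])*(a@a));return a*f+[float(s['cx']),float(s['cy'])]
outs=[]
for img,(u,v),(x,y,z) in((cv2.imread('pics/scene0.png'),(305,275),(.416,-.2655,0)),(s['pixels'][:,:,::-1],(305,225),(.4181,-.2657,.106)),(np.load('/tmp/scene.npz')['pixels'][:,:,::-1],(260,190),(.4905,-.0634,.062))):
  im=cv2.resize(np.ascontiguousarray(img[v:v+40,u:u+40]),None,fx=10,fy=10,interpolation=cv2.INTER_CUBIC)
  raw=im.copy()
  for h,col in((0,(0,255,0)),(.038,(255,255,0)),(.047,(0,0,255))):
    P=[(pr((x+.0125*np.cos(t),y+.0125*np.sin(t),z+h))-[u,v]+.5)*10-.5 for t in np.linspace(0,6.28,60)]
    cv2.polylines(im,[np.int32(P)],True,col,1)
  outs.append(np.vstack([raw,im]))
o=np.hstack(outs); cv2.imwrite('pics/p4.png',cv2.resize(o,None,fx=.66,fy=.66,interpolation=cv2.INTER_AREA)); print(o.shape)
E
```

```text
(800, 1200, 3)
```

View pics/p4.png

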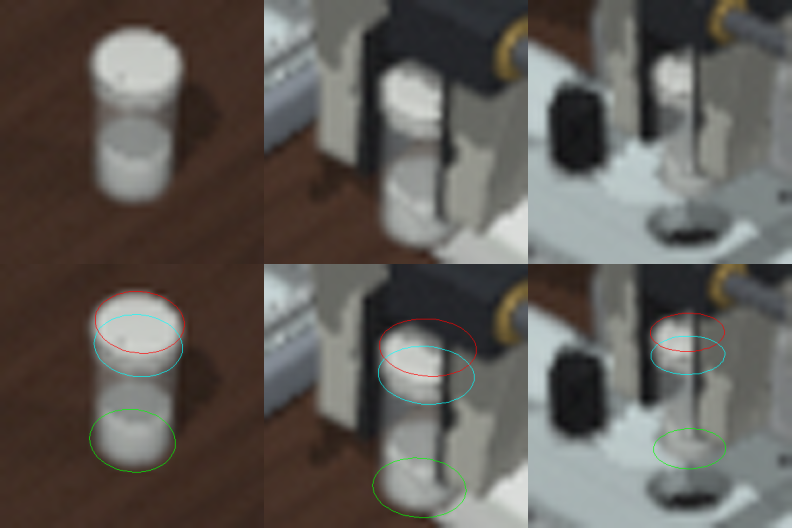

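```bash
python3 -m handwheel '{"xyz":[[0,0.4,0.1],[-0.05,0.8,0.1],[-0.05,1.2,0.1],[-0.05,1.3,0.1],[-0.05,1.3,0.1]],"spin":[0,0,0,0,0],"jaw":[1.5,1.5,1.5,1.5,1.5]}'; python3 - <<'E'
from h import *
go(.491,-.063,.046,94.3)
s=snap('scene');c=s['pixels'][195:235,260:310,::-1]
cv2.imwrite('pics/p5.png',cv2.resize(c,None,fx=14,fy=14,interpolation=cv2.INTER_CUBIC))
E
```

```text
clock: 13.55
eef_pos: [0.4917, -0.0628, 0.0616]
eef_rot: [[0.072, -0.012, 0.997], [-0.997, -0.004, 0.072], [0.003, -1.0, -0.012]]
contact_force: [0.0, -0.1, -0.4]
width: 0.266
t 13.55 p [ 0.4917 -0.0628  0.0616] F [ 0.  -0.1 -0.4] w 0.266 tilt [-0.012 -0.004 -1.   ] yaw 94.2
shift cm [ 0.01  1.57 -0.05] len 1.57
spin -0.14
```

View pics/p5.png

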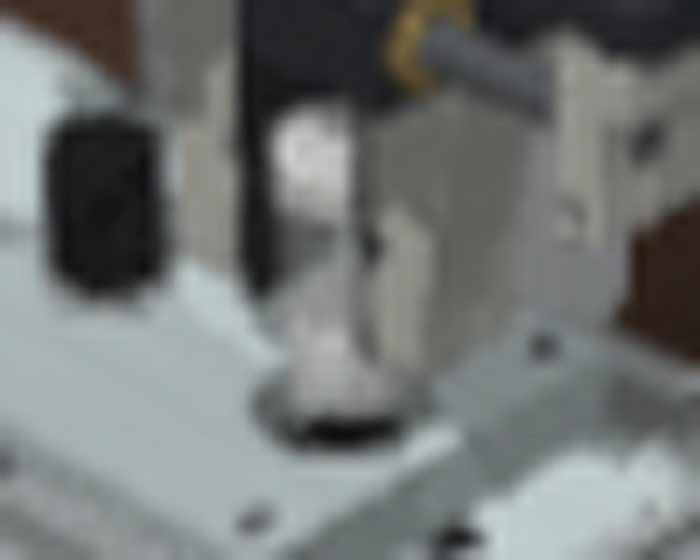

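```bash
python3 -m handwheel '{"xyz":[[0.05,0,-0.08],[0.05,0.1,-0.08],[0.05,0.2,-0.08],[0.05,0.3,-0.08],[0.05,0.4,-0.08]],"spin":[0,0,0,0,0],"jaw":[1.5,1.5,1.5,1.5,1.5]}'; python3 -m handwheel '{"xyz":[[0,0.1,0],[0,0.15,0],[0,0.2,0],[0,0.25,0],[0,0.3,0]],"spin":[0,0,0,0,0],"jaw":[1.5,1.5,1.5,1.5,1.5]}'; python3 - <<'E'
from h import *
go(.491,-.0635,.046,94.3)
s=snap('scene');c=s['pixels'][195:235,260:310,::-1]
cv2.imwrite('pics/p6.png',cv2.resize(c,None,fx=14,fy=14,interpolation=cv2.INTER_CUBIC))
E
```

```text
clock: 14.1
eef_pos: [0.491, -0.0634, 0.0577]
eef_rot: [[0.073, -0.011, 0.997], [-0.997, -0.004, 0.072], [0.003, -1.0, -0.012]]
contact_force: [-0.1, -0.1, 0.5]
width: 0.263
clock: 14.6
eef_pos: [0.491, -0.0633, 0.0547]
eef_rot: [[0.073, -0.011, 0.997], [-0.997, -0.004, 0.073], [0.003, -1.0, -0.012]]
contact_force: [0.5, 0.3, 0.3]
width: 0.265
t 14.60 p [ 0.491  -0.0633  0.0547] F [0.5 0.3 0.3] w 0.265 tilt [-0.011 -0.004 -1.   ] yaw 94.2
shift cm [0.01 0.87 0.01] len 0.87
spin -0.14
```

View pics/p6.png

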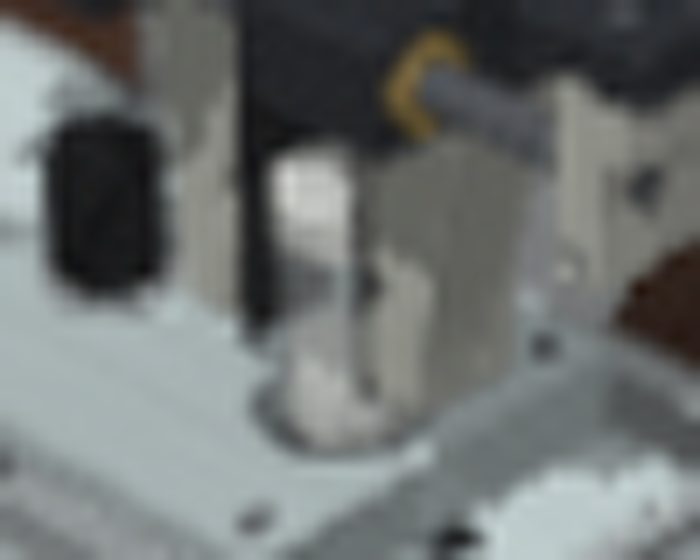

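```bash
python3 -m handwheel '{"xyz":[[0,0.1,0],[0,0.2,0],[0,0.3,0],[0,0.35,0],[0,0.4,0]],"spin":[0,0,0,0,0],"jaw":[1.5,1.5,1.5,1.5,1.5]}'; python3 -m handwheel '{"xyz":[[0,0.1,0],[0,0.2,0],[0,0.3,0],[0,0.35,0],[0,0.35,0]],"spin":[0,0,0,0,0],"jaw":[1.5,1.5,1.5,1.5,1.5]}'; python3 - <<'E'
from h import *
go(.491,-.0635,.046,94.3)
s=snap('scene');c=s['pixels'][195:235,260:310,::-1]
cv2.imwrite('pics/p7.png',cv2.resize(c,None,fx=14,fy=14,interpolation=cv2.INTER_CUBIC))
E
```

```text
clock: 15.15
eef_pos: [0.4908, -0.0634, 0.0506]
eef_rot: [[0.072, -0.012, 0.997], [-0.997, -0.004, 0.072], [0.003, -1.0, -0.012]]
contact_force: [0.3, 0.3, -2.1]
width: 0.264
clock: 15.65
eef_pos: [0.4907, -0.0634, 0.047]
eef_rot: [[0.072, -0.012, 0.997], [-0.997, -0.004, 0.072], [0.003, -1.0, -0.012]]
contact_force: [-0.4, 1.1, -0.4]
width: 0.263
t 15.65 p [ 0.4907 -0.0634  0.047 ] F [-0.4  1.1 -0.4] w 0.263 tilt [-0.012 -0.004 -1.   ] yaw 94.2
shift cm [0.01 0.1  0.03] len 0.1
spin -0.15
```

View pics/p7.png

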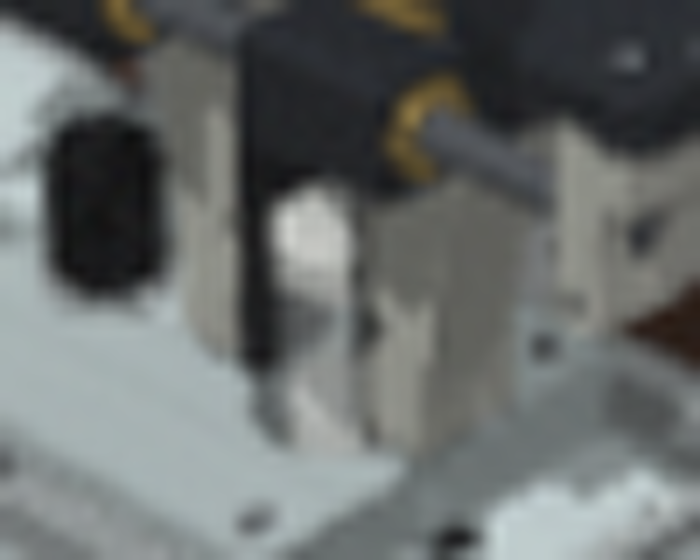

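```bash
python3 -m handwheel '{"xyz":[[0,0.02,0],[0,0.04,0],[0,0.06,0],[0,0.08,0],[0,0.08,0]],"spin":[0,0,0,0,0],"jaw":[1.5,1.5,1.5,1.5,1.5]}'; python3 -c "
from h import *
st()"
```

```text
clock: 16.2
eef_pos: [0.4908, -0.0634, 0.0462]
eef_rot: [[0.072, -0.012, 0.997], [-0.997, -0.004, 0.072], [0.003, -1.0, -0.012]]
contact_force: [0.4, 0.8, 0.1]
width: 0.261
t 16.2 p [ 0.4908 -0.0634  0.0462] F [0.4 0.8 0.1] w 0.26079260886836814
[[ 0.0725 -0.0116  0.9973]
 [-0.9974 -0.0038  0.0724]
 [ 0.0029 -0.9999 -0.0119]]
[ 15.5  15.3 -34.    0.  -41.4  78.7]
```

```bash
python3 -m handwheel '{"xyz":[[0,0.02,0],[0,0.02,0],[0,0.02,0],[0,0.02,0],[0,0.02,0]],"spin":[0,0,0,0,0],"jaw":[2.5,2.7,2.9,3.1,3.4]}'; python3 -m handwheel '{"xyz":[[0,0,0],[0,0,0],[0,-0.5,0],[0,-1,0],[0,-2,0]],"spin":[0,0,0,0,0],"jaw":[3.6,3.6,3.6,3.6,3.6]}'; python3 - <<'E'
from h import *
go(.491,-.0635,.046,94.3)
s=snap('scene');c=s['pixels'][195:235,260:310,::-1]
cv2.imwrite('pics/p8.png',cv2.resize(c,None,fx=14,fy=14,interpolation=cv2.INTER_CUBIC))
E
```

```text
clock: 16.7
eef_pos: [0.4908, -0.0634, 0.046]
eef_rot: [[0.073, -0.012, 0.997], [-0.997, -0.004, 0.073], [0.003, -1.0, -0.012]]
contact_force: [-0.9, -0.9, -1.0]
width: 0.374
clock: 17.2
eef_pos: [0.4907, -0.0634, 0.0663]
eef_rot: [[0.072, -0.012, 0.997], [-0.997, -0.004, 0.072], [0.003, -1.0, -0.013]]
contact_force: [0.3, 0.4, 0.0]
width: 0.41
t 17.20 p [ 0.4907 -0.0634  0.0663] F [0.3 0.4 0. ] w 0.410 tilt [-0.012 -0.004 -1.   ] yaw 94.2
shift cm [0.   2.03 0.06] len 2.03
spin -0.15
```

View pics/p8.png

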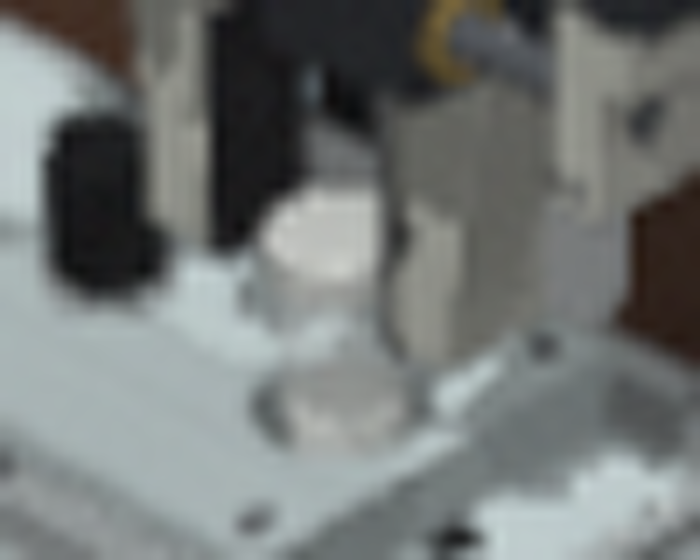

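The vial stands upright in seat B with its cap at (325,230) in the crop. Next I'll raise the arm clear, move it aside and check from both cameras.

```bash
python3 -m handwheel '{"xyz":[[0,-2,0],[0,-4,0],[0,-6,0],[0,-8,0],[0,-11,0]],"spin":[0,0,0,0,0],"jaw":[3.8,3.8,3.8,3.8,3.8]}'; python3 -m handwheel '{"xyz":[[-4,0,0],[-8,0,0],[-12,0,0],[-16,0,0],[-20,0,0]],"spin":[0,0,0,0,0],"jaw":[3.8,3.8,3.8,3.8,3.8]}';  python3 -m handwheel '{"xyz":[[-4,0,0],[-8,0,0],[-12,0,0],[-12,0,0],[-12,0,0]],"spin":[0,0,0,0,0],"jaw":[3.8,3.8,3.8,3.8,3.8]}'; python3 meas.py q1; python3 - <<'E'
from h import *
t=snap('top'); s=dict(np.load('/tmp/scene.npz'))
for n,S in(('top',t),('scene',s)):
  W=cloud(S); v=W[(np.hypot(W[...,0]-.491,W[...,1]+.063)<.03)&(W[...,2]>.06)&(W[...,2]<.1)]
  if len(v): c=v[v[:,2]>v[:,2].max()-.006]; print(n,len(v),'top z',np.percentile(v[:,2],95),'cap mid',(c.min(0)+c.max(0))/2)
c=t['pixels'][155:260,150:320,::-1]; cv2.imwrite('pics/q1t.png',cv2.resize(c,None,fx=4.5,fy=4.5,interpolation=cv2.INTER_CUBIC))
E
```

```text
clock: 17.75
eef_pos: [0.4921, -0.0629, 0.1788]
eef_rot: [[0.073, -0.011, 0.997], [-0.997, -0.004, 0.073], [0.003, -1.0, -0.011]]
contact_force: [0.6, -0.3, -0.7]
width: 0.434
clock: 18.25
eef_pos: [0.4773, 0.1382, 0.1791]
eef_rot: [[0.073, -0.01, 0.997], [-0.997, -0.003, 0.073], [0.002, -1.0, -0.01]]
contact_force: [0.3, 0.8, 0.2]
width: 0.432
clock: 18.75
eef_pos: [0.4683, 0.2586, 0.179]
eef_rot: [[0.074, -0.01, 0.997], [-0.997, -0.003, 0.074], [0.002, -1.0, -0.01]]
contact_force: [-0.0, -0.7, -0.4]
width: 0.434
t 18.75 p [0.4683 0.2586 0.179 ] F [-0.  -0.7 -0.4] w 0.434 tilt [-0.01  -0.003 -1.   ] yaw 94.3
shift cm [22.23 12.39 -0.06] len 25.45
spin -0.03
tilt -0.0009  ends y -0.0882 0.0701 mid -0.0091 zmid 0.0447 res 0.0007
top 129 top z 0.08341049327978108 cap mid [ 0.49220896 -0.06368815  0.08149931]
scene 119 top z 0.08031660509479482 cap mid [ 0.48954288 -0.06436113  0.07799777]
```

View pics/q1.png

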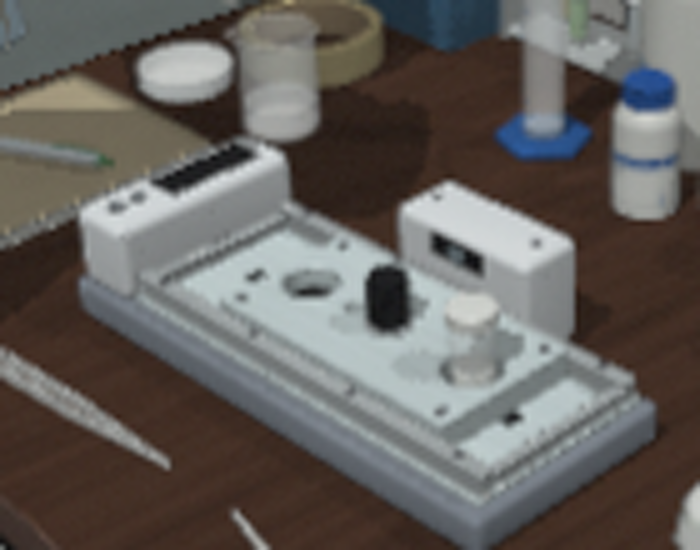

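View pics/q1t.png

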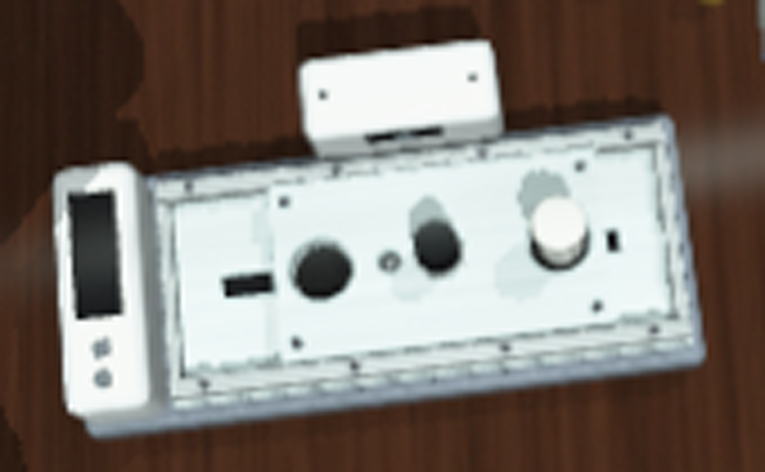

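The top view shows the pin in the carrier's hole at (390,261) and the capped vial upright in seat B at (558,232). The cap height of about 81 mm matches a vial standing on the seat floor.

```bash
python3 -c "
from h import *
print(robot.hand_in())"
```

```text
the job is handed in; nothing more can be done
None
```

The carrier is home on the drive pin and the capped vial stands upright in seat B (the −y end). I handed the job in at about 19 s, but the hand-in gives no verdict.

**What I did:** With the fingers loosely around the knob, I slid the carrier about 43 mm toward −y, in small checked steps near the end, until it dropped. I then gripped the vial, lowered it into seat B and released it. The wrist force read at the end of each move while pushing or placing stayed at about 2 N or less.

**Last checks:**
- **Carrier:** its tilt was about 0.001 rad. The top view shows the pin in the pin hole. Its top face measured 44.7 mm high in the scene camera, against 46 mm expected; that camera also read about 1.5 mm low before the move.
- **Vial:** the cap top read 80 mm in the scene camera and 83 mm in the top camera, against 81 mm expected. The cap is within about 2 mm of the seat centre, and the arm is well clear.

**What disagreed:**
- **Tool height:** the reported tool height was about 25 mm lower than where the cameras showed the fingertips. I set heights from the cameras and from the vial's own lift off the bench.
- **Cameras:** the two cameras differed from each other by about 2–3 mm.
- **Grip width:** the gripper read about 23 mm on the vial, which is listed as 25 mm thick. The glass also looked narrower than the cap.

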